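# Clamp the sample moulds on the vibrating table and start it

## Task

Stand all the capped sample moulds upright and side by side in one straight row along the front of the low rail on the vibrating table's deck, and swing the blue hold-down frame down over them. Then lock the frame: push the linch pin fully home through the hole in the post, and flip its sprung ring over the pin end so that it snaps shut around the post. Last, start the table at the control box: lift the collar of the lever and throw the lever over to its other notch, leaving the collar dropped home; leave the other things on the bench alone.

Things in the scene. Friction and masses are not known exactly. Their poses are not given: they have to be found in the camera images.
- mould1: capped cylindrical sample mould, white with a grey cap, diameter 57 mm, 64 mm tall, about 0.3 kg; stands upright on the bench left of the vibrating table (or absent: 2 to 4 of the four are there). Origin: centre of its underside, z up its axis
- mould2: capped cylindrical sample mould, white with a grey cap, diameter 57 mm, 64 mm tall, about 0.3 kg; stands upright on the bench left of the vibrating table (or absent: 2 to 4 of the four are there). Origin: centre of its underside, z up its axis
- mould3: capped cylindrical sample mould, white with a grey cap, diameter 57 mm, 64 mm tall, about 0.3 kg; stands upright on the bench left of the vibrating table (or absent: 2 to 4 of the four are there). Origin: centre of its underside, z up its axis
- mould4: capped cylindrical sample mould, white with a grey cap, diameter 57 mm, 64 mm tall, about 0.3 kg; stands upright on the bench left of the vibrating table (or absent: 2 to 4 of the four are there). Origin: centre of its underside, z up its axis
- vib: vibrating table, fixed: beige base, steel deck 290 x 350 mm, deck top 75 mm above the bench. Origin: on the bench under the middle of the mould row; x points from the robot's side to the rear, y along the row, z up. On it: a rail 12 mm high, 250 mm long behind the row, the frame's hinge at the rear (x +110 mm), a square post in front (x -120 mm)
- row (a point): middle of the place for the mould row, on the deck's top (75 mm above the bench); axes as vib. A mould centred at x = +1.5 mm here touches the rail. The row runs along y and must fit under the frame's channel: centres between x = -8 mm and the rail and between y = -100 and +100 mm. Room for four side by side, almost touching
- frame (a joint): hold-down frame's angle, rad: 0 = down (level, resting on the moulds), 1.8 = fully raised. Hinge line along vib's y at x = +110 mm, 149.5 mm above the bench. Two arms 310 mm apart, a round front bar and a rubber-lined channel (76 x 259 mm inside, 8 mm deep lips) that caps the whole row. The stiff hinge holds it raised; lowered past about 1.2 rad it sinks by its own weight (0.6 kg)
- frame_bar (a point): middle of the frame's round steel front bar, 14 mm thick, 322 mm long along y, 190 mm from the hinge line. A slotted tongue 60 mm wide sits on the bar's middle, reaches 72 mm beyond it and goes over the post, so hold the bar 75 to 120 mm to one side of this point. The bar comes down 80 mm in front of the row line
- hole (a point): middle of the cross hole in the post (30 mm in x, 26 mm in y, top 16 mm above the hole's axis). The hole runs right through along y, diameter 14.5 mm, 26 mm long, chamfered 2 mm at its -y mouth; axes as vib. With the frame down, the tongue's top (60 mm wide in y) lies 12.5 mm below the hole's axis
- pin: steel linch pin, 0.16 kg, lying on the bench at the right. Origin: on its axis at the shoulder; x to the tip. Shank diameter 12 mm to the tapered tip at x = +52 mm; round head diameter 20 mm from x = -27 to 0 (grip here), then an 18 mm square lug to -39 with the ring's pivot at x = -32 mm (along y). Home, the shoulder bears on the post's side. z: the side over which the ring swings (up)
- ring (a joint): angle of the ring on the pin, rad: 0 = shut, lying across the shank near the tip (its end 10 mm above the axis at x = +41 mm); about 3.05 = open, folded straight back behind the head. It swings over the pin's +z side. An over-centre spring drives it to the nearer end, dead centre at 1.43 rad, about 0.6 N at the ring's end
- ring_end (a point): middle of the far end of the ring's wire, 74 mm from its pivot; the wire is 8 mm thick, runs along the pin's y there, and the ring is about 60 mm across (52 mm inside), so it passes over the post
- control: control box, fixed on the bench at the right, 110 x 130 mm, top 55 mm high. Origin: centre of its underside; x points from the robot's side to the rear
- pivot (a point): pivot of the lever, on its hinge axis, which is along the control box's y, 50 mm above the bench; axes as control
- lever (a joint): angle of the control lever, rad: 0 = off, leaning 0.45 rad to the box's -x side; 0.9 = on, leaning 0.45 rad to +x. Black knob on top (20 mm across, its top 100 mm from the pivot). It moves only while the collar is lifted 10 mm or more: the cross pin under the collar sits in a notch at either end, with a tooth between
- collar (a joint): lift of the lever's collar along the lever, m: 0 = dropped into its notch, 0.014 = fully up. A spring returns it, 4 N when down, 7.5 N when up
- collar_mid (a point): middle of the collar, a silver cylinder 28 mm in diameter and 20 mm tall around the lever, 62 mm from the pivot when down; its z runs up along the lever
- admix: white plastic bottle, 60 mm across, 150 mm tall; a bystander
- cone: brass flow cone, 60 mm across at the foot, 60 mm tall; a bystander
Things that resemble listed ones, but are neither listed nor needed, are in the scene too. What is shaped like the mould2 but green is not meant. There is more than one size of the pin; the job needs the larger.

How it is judged:
By the outcome, as a careful person would: the job done as asked, in the order asked, and still so for the second after the job is handed in, with the robot touching nothing.
Of mould1, mould2, mould3, mould4 only 2 to 4 are there at a start; the rules pass over those that are not, and their reading is None.
At some moment in a run one of mould1, mould2, mould3, mould4 may be knocked a few centimetres aside while the robot is not near it.
It also fails if it takes over 210 s, if anything falls off the work surface, if the arm or the gripper's body presses on something with over 40 N, if the wrist force passes 120 N, or if a joint passes its speed limit or range.

## Robot

A 6-joint arm with a two-finger parallel gripper is mounted at the origin on the work surface. World frame = base frame: x ahead of the robot, y to its left, z up, the work surface at z = 0. Lengths are in m, angles in rad, forces in N, time in s.
With the tool pointing down it reaches from about 0.375 to 0.9 m from the base axis. Payload 3.1 kg.
Tool frame: the origin (TCP) lies between the finger pads; the fingertips stand 22 mm ahead of it and the grasp point (between the pads) lies 3 mm ahead of it; z points along the fingers, y is the line along which they close (so a half turn about z gives the same grasp; the last joint's range is limited). The gripper opens to 87 mm and grips with 3 to 60 N. Pads are 19 mm wide; open, the fingers measure 117 mm over their backs; the gripper's body (75 mm by 190 mm) begins 51 mm behind the grasp point.
Start: joints at [-1.466, 0.527, 1.433, -0, 1.181, -0.178], TCP at [0.174, -0.6, 0.212] pointing down, gripper open.
Joint ranges: [-3.08, 3.08], [-0.75, 2.2], [0.22, 2.44], [-1.43, 4.57], [0, 2.65], [-2.85, 2.85]. Speed limits (rad/s): [2.79, 2.79, 3.14, 3.14, 3.14, 3.14].

## Interface

Orientations are given as a unit quaternion [x, y, z, w].
In Python, from rig import robot gives the robot as it stands.
- The arm moves only by the tool move_arm, never from a script. Its argument "series" is text: rows parted by semicolons, each of 6 numbers parted by spaces: the shift along the tool's x, y, z in mm, then the turn, a rotation vector about the tool's x, y, z in degrees. In form: dx dy dz ax ay az; .... A call has 1 to 8 rows; each row is the pose to reach, as a shift and turn from the pose commanded when the call began, along the tool's axes at that moment; what a row does not reach only later rows make up. A row lasts 1/12 s, in which the tool goes at most 41.7 mm and 7.16 degrees, less where a joint would pass 70% of its speed; a pose out of reach is approached as far as the arm can. A call with a gripper value outside its range is refused whole. "jaw" is the opening, from 0 (shut) to 1 (fully open), set as the call begins (left out, the last holds). The fingers move at their own pace and stop on an object; "newtons" is the grip in N (left out, the last holds). Time passes only in rows, so rows that repeat a pose let the fingers close. It gives the time, the measured TCP pose, the force, the opening and the grip force at its end, in the units of the state.
- robot.get_obs(): the state, without advancing time (a new reading comes with each control period).
- robot.camera(name): name is "scene" or "top" or "wrist"; returns a dict with "img" (480x640x3 uint8, red, green, blue), "mtx" (3x3 intrinsics, pixels), "distortion" ([k1, k2, p1, p2, k3] as OpenCV has them; the pictures are not rectified), "world_to_cam" (4x4, takes a point from world to camera coordinates). Camera axes: x right, y down, z forward; pixel columns grow to the right and rows downward; lengths in m; the calibration is good to about 2 mm. A picture is of the moment at which its call begins. There is no depth.
- robot.hand_in(): hands the job in; it is judged then, once.
Trained networks look in a picture, given as the dict that the camera call returned (one of the last four; its "shot" number tells which), for a name from the list of things; names that differ only in an ending like _2 or _b are one class to them, and where a whole thing is asked for, a point or a joint stands for the part that bears it (a point fixed in the world has none). Each returns a list of dicts, best first, with "p" (0 to 1); they miss things now and then, are a little off and sometimes report something else, mostly with a low value. They report only what shows in the picture. A call takes as long as a camera call. They do not tell look-alikes from the thing itself.
- robot.search_frame(picture, thing): "xyz" ([x, y, z] in m, in world coordinates, good to about 4 mm: the middle of the surface that is visible of it).
- robot.tip_of(picture, thing): "xyz" ([x, y, z] in m, in world coordinates, good to about 4 mm: a listed point, or the origin of a listed thing).
The state is a dict: "time": time; "q": joint angles; "joint_velocities": joint speeds; "joint_torque": joint torques, N m; "position": TCP position; "tool_rot": TCP orientation; "ft_force": force on the tool from outside, world axes, zero at the start; "moment": the same for the moment, N m; "grip_width": finger opening in m; "grip_force": force on a finger pad.
Only numpy, scipy, OpenCV 4.12 (cv2) and the standard library are available. Lean on these libraries where they do the work, as an engineer would, in place of code of your own. Each camera call takes 0.05 s, during which the arm holds its last target. There are 200 camera calls.

## Working session

There is one attempt and no reset: what is moved stays moved. The work goes in short steps, Python scripts to look and compute and a tool call to move; the robot and the scene stay as the last step left them, time stands still between calls to the robot, and variables do not carry over. Pictures are saved under pics/ and viewed, at most 14 in all, crops included, and the job is handed in when it is done.

Besides the shell and the picture viewer there is one more tool, called after "Call:" by a JSON object that holds its "api" and its "payload", one argument or row to a line. move_arm: Moves the arm, as the interface text tells. Its arguments: {"type":"object","properties":{"series":{"type":"string"},"jaw":{"type":"number"},"newtons":{"type":"number"}},"required":["series"]}

```bash
mkdir -p pics; ls; cat > h.py <<'E'
import numpy as np,cv2
from rig import robot
from scipy.spatial.transform import Rotation as R
def und(c,uv):
    p=cv2.undistortPoints(np.array([[uv]],float),c["mtx"],np.array(c["distortion"],float))[0,0]
    return np.array([p[0],p[1],1.])
def at_z(c,uv,z):
    T=np.array(c["world_to_cam"]);Rm=T[:3,:3];o=-Rm.T@T[:3,3];d=Rm.T@und(c,uv)
    return o+d*(z-o[2])/d[2]
def proj(c,p):
    T=np.array(c["world_to_cam"])
    r,_=cv2.projectPoints(np.array(p,float).reshape(-1,3),cv2.Rodrigues(T[:3,:3])[0],T[:3,3],c["mtx"],np.array(c["distortion"],float));return r[:,0]
def save(c,n,crop=None,k=1):
    im=c["img"][:,:,::-1]
    if crop: im=im[crop[1]:crop[3],crop[0]:crop[2]]
    cv2.imwrite("pics/"+n,cv2.resize(im,None,fx=k,fy=k,interpolation=cv2.INTER_CUBIC))
E
python3 - <<'E'
from h import *
np.set_printoptions(precision=4,suppress=True)
for n in("top","scene"):
    c=robot.camera(n);save(c,n+"0.png")
    for t in("mould1","pin","frame_bar","ring_end","collar_mid","pivot","hole","row","vib","control","admix","cone"):
        f=robot.tip_of(c,t); print(n,t,[(np.round(a["xyz"],3).tolist(),round(a["p"],2)) for a in f])
o=robot.get_obs();print({k:np.round(v,3) for k,v in o.items()})
E
```

```text
pics
top mould1 [([0.407, 0.384, 0.001], 0.9), ([0.57, 0.261, 0.001], 0.84), ([0.457, 0.301, -0.002], 0.57), ([0.35, 0.209, -0.002], 0.54)]
top pin [([0.412, -0.291, 0.008], 0.72), ([0.291, -0.32, 0.008], 0.58)]
top frame_bar [([0.69, 0.018, 0.338], 0.97), ([0.546, 0.015, 0.072], 0.44)]
top ring_end [([0.516, -0.256, 0.005], 0.46), ([0.306, -0.292, 0.017], 0.43)]
top collar_mid [([0.563, -0.304, 0.102], 0.5)]
top pivot [([0.589, -0.297, 0.048], 0.7)]
top hole [([0.426, 0.018, 0.167], 0.9)]
top row [([0.546, 0.014, 0.071], 0.6), ([0.592, -0.304, 0.001], 0.49)]
top vib [([0.549, 0.014, 0.003], 0.92)]
top control [([0.591, -0.3, 0.0], 0.79)]
top admix [([0.464, -0.414, -0.003], 0.81)]
top cone [([0.347, 0.21, 0.001], 0.82)]
scene mould1 [([0.548, 0.416, -0.002], 0.91), ([0.407, 0.386, 0.002], 0.8), ([0.568, 0.261, 0.001], 0.72), ([0.462, 0.304, 0.0], 0.69)]
scene pin [([0.42, -0.292, 0.009], 0.75)]
scene frame_bar [([0.689, 0.017, 0.338], 0.62)]
scene ring_end [([0.305, -0.289, 0.019], 0.71), ([0.518, -0.262, 0.009], 0.68), ([0.544, 0.014, 0.079], 0.4)]
scene collar_mid [([0.559, -0.298
[... 236 characters left out ...]
.003], 0.64), ([0.464, 0.306, 0.001], 0.28)]
scene control [([0.591, -0.3, -0.001], 0.93)]
scene admix [([0.467, -0.421, -0.002], 0.68), ([0.56, -0.301, 0.107], 0.66)]
scene cone [([0.355, 0.207, 0.001], 0.89)]
{'time': np.float64(1.3), 'q': array([-1.467,  0.528,  1.433,  0.   ,  1.181, -0.178]), 'joint_velocities': array([-0.002, -0.002,  0.001, -0.002,  0.   ,  0.   ]), 'joint_torque': array([ -0.   , -44.002, -17.698,   0.063,   0.051,  -0.   ]), 'position': array([ 0.174, -0.6  ,  0.212]), 'tool_rot': array([0.99 , 0.141, 0.   , 0.   ]), 'ft_force': array([ 0.545,  0.736, -0.184]), 'moment': array([-0.055, -0.013, -0.021]), 'grip_force': np.float64(0.0), 'grip_width': np.float64(0.087)}
```

View pics/top0.png

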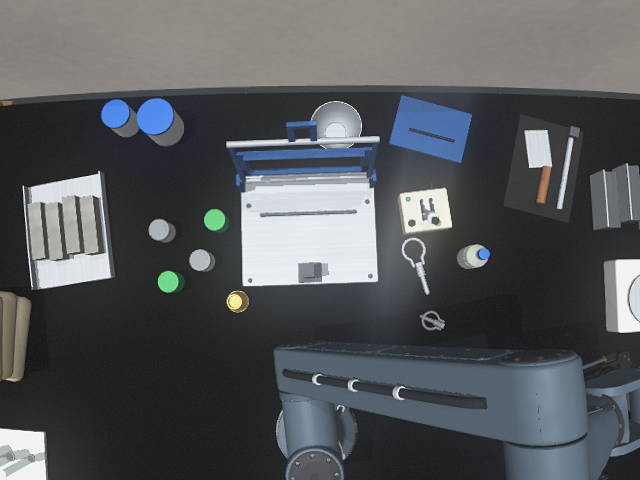

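View pics/scene0.png

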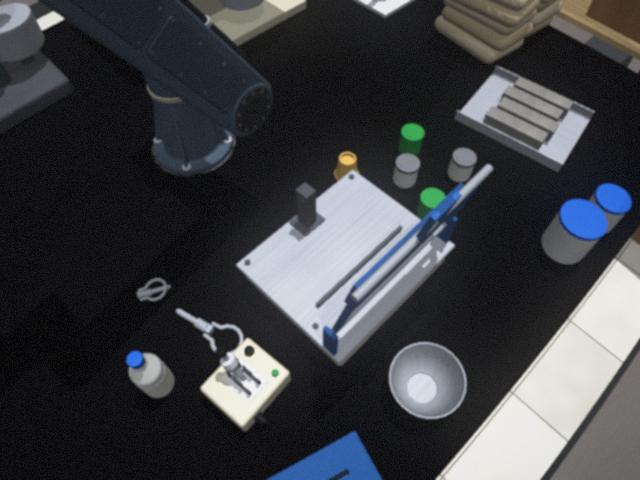

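The top view shows two white/grey moulds at (162,230) and (202,260), with green look-alikes at (215,220) and (170,282). The frame is up, the large pin lies at (422,275) with its ring end at (413,243), and the lever box is at (425,210).

```bash
cat >> h.py <<'E'
np.set_printoptions(precision=4,suppress=True)
def go(xyz,xaxis_yaw=None,rot=None,frm=None):
    """shift/turn in tool axes (mm,deg) to world target; tool down with tool-y at given yaw(deg) in world"""
    o=robot.get_obs();p=np.array(o["position"]);r=R.from_quat(o["tool_rot"])
    if frm is not None:p,r=frm
    t=r if rot is None and xaxis_yaw is None else rot
    if xaxis_yaw is not None:
        best=None
        for a in(0,180):
            y=np.radians(xaxis_yaw+a);Y=np.array([np.cos(y),np.sin(y),0]);Z=np.array([0,0,-1.]);X=np.cross(Y,Z)
            c=R.from_matrix(np.c_[X,Y,Z]);m=(r.inv()*c).magnitude()
            if best is None or m<best[0]:best=(m,c)
        t=best[1]
    d=r.inv().apply(np.array(xyz)-p)*1000;w=np.degrees((r.inv()*t).as_rotvec())
    print("shift",np.round(d,1),"|",round(np.linalg.norm(d)),"turn",np.round(w,1));return np.array(xyz),t
E
python3 - <<'E'
from h import *
c=robot.camera("top")
o=np.array(c["world_to_cam"]);print("cam",-o[:3,:3].T@o[:3,3])
for n,uv,z in[("deckBL",(242,286),.075),("deckBR",(377.5,283.5),.075),("rail L",(261,214),.087),("railR",(356,211),.087)]:print(n,at_z(c,uv,z))
g=c["img"].astype(int)
# white/grey caps
for u,v in((162,230),(202,260)):
    p=g[v-16:v+17,u-16:u+17]; m=(p.sum(2)>330).astype(np.uint8)
    n,l,s,ce=cv2.connectedComponentsWithStats(m);k=1+np.argmax(s[1:,4]);uv=ce[k]+[u-16,v-16];print("cap",uv,s[k],at_z(c,uv,.064))
save(c,"top_pin.png",(385,180,485,340),4)
print(robot.get_obs()["q"])
E
```

```text
cam [ 0.3698 -0.0194  1.3492]
deckBL [0.392  0.1839 0.075 ]
deckBR [ 0.3952 -0.165   0.075 ]
rail L [0.5769 0.1336 0.087 ]
railR [ 0.5823 -0.1118  0.087 ]
cap [158.5908 229.1412] [  3   5  20  21 347] [0.5438 0.4102 0.064 ]
cap [199.3581 259.551 ] [  3   5  22  22 363] [0.462  0.2987 0.064 ]
[-1.4665  0.5275  1.4327  0.      1.1814 -0.1785]
```

View pics/top_pin.png

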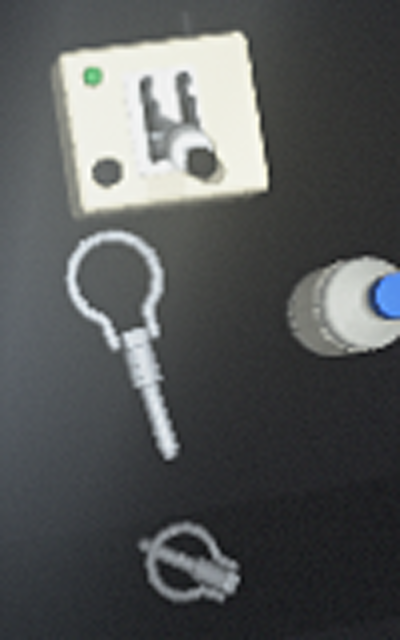

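```bash
python3 - <<'E'
from h import *
o=robot.get_obs();r=R.from_quat(o["tool_rot"]);print(r.as_matrix())
f=go((0.42,-0.36,0.30),0)
f=go((0.45,0.05,0.30),0)
f=go((0.461,0.301,0.18),0)
E
```

```text
[[ 0.9603  0.279   0.    ]
 [ 0.279  -0.9603 -0.    ]
 [ 0.      0.     -1.    ]]
shift [ 302.8 -162.1  -88. ] | 355 turn [  0.    0.  -73.8]
shift [ 446.  -547.5  -88. ] | 712 turn [  0.    0.  -73.8]
shift [ 526.6 -785.4   31.9] | 946 turn [  0.    0.  -73.8]
```

Call:
{"api": "move_arm", "payload": {
  "series": "300 -160 -90 0 0 -57;300 -160 -90 0 0 -57;300 -160 -90 0 0 -57;300 -160 -90 0 0 -57;300 -160 -90 0 0 -57;300 -160 -90 0 0 -57;300 -160 -90 0 0 -57;300 -160 -90 0 0 -57",
  "jaw": 1,
  "newtons": 20
}}

```text
time: 2.02
position: [0.4062, -0.3736, 0.298]
tool_rot: [0.801, 0.599, 0.0, 0.0]
ft_force: [0.8, -1.1, 0.2]
grip_width: 0.0873
grip_force: 0.0
```

```bash
python3 - <<'E'
from h import *
print(robot.get_obs()["position"],robot.get_obs()["time"])
f=go((0.45,0.02,0.30),0)
f=go((0.461,0.301,0.20),0,frm=f)
E
```

```text
[ 0.4062 -0.3736  0.298 ] 2.0167
shift [389.8 -69.6  -2.1] | 396 turn [  0.    0.  -16.5]
shift [281.  11. 100.] | 298 turn [0. 0. 0.]
```

Call:
{"api": "move_arm", "payload": {
  "series": "320 -60 0 0 0 -16;320 -60 0 0 0 -16;320 -60 0 0 0 -16;320 -60 0 0 0 -16;320 -60 0 0 0 -16;320 -60 0 0 0 -16;320 -60 0 0 0 -16;320 -60 0 0 0 -16"
}}

```text
time: 2.68
position: [0.4397, -0.0487, 0.2975]
tool_rot: [0.712, 0.702, 0.0, -0.0]
ft_force: [0.1, 0.9, -0.4]
grip_width: 0.0868
grip_force: 0.0
```

Call:
{"api": "move_arm", "payload": {
  "series": "240 0 50 0 0 0;240 0 50 0 0 0;240 0 50 0 0 0;240 0 50 0 0 0;240 0 50 0 0 0;240 0 50 0 0 0;240 0 50 0 0 0;240 0 50 0 0 0"
}}

```text
time: 3.35
position: [0.4428, 0.1901, 0.2468]
tool_rot: [0.71, 0.704, -0.001, -0.0]
ft_force: [-0.1, -0.7, -0.2]
grip_width: 0.0872
grip_force: 0.0
```

```bash
cat >> h.py <<'E'
def caps(c,seeds,z=.064):
    g=c["img"].astype(int);out=[]
    for s in seeds:
        u,v=proj(c,s)[0].round().astype(int);print("seed px",u,v,g[v,u] if 0<=v<480 and 0<=u<640 else None)
def tips(c,*names):
    for t in names:
        print(t,[(np.round(a["xyz"],4).tolist(),round(a["p"],2)) for a in robot.tip_of(c,t)])
E
python3 - <<'E'
from h import *
print(robot.get_obs()["position"],robot.get_obs()["time"])
c=robot.camera("wrist");save(c,"w1.png");tips(c,"mould1","vib","row","hole")
T=np.array(c["world_to_cam"]);print(-T[:3,:3].T@T[:3,3])
go((0.461,0.301,0.20),0)
E
```

```text
[0.4428 0.1901 0.2468] 3.35
mould1 [([0.4044, 0.3842, -0.0011], 0.91), ([0.4629, 0.2994, 0.0019], 0.9), ([0.5644, 0.2672, 0.0016], 0.58)]
vib [([0.5447, 0.0133, 0.0011], 0.62)]
row [([0.5469, 0.0195, 0.0747], 0.79)]
hole []
[0.4445 0.2581 0.4193]
shift [114.1  15.2  47.6] | 125 turn [ 0.   0.  -0.9]
```

View pics/w1.png

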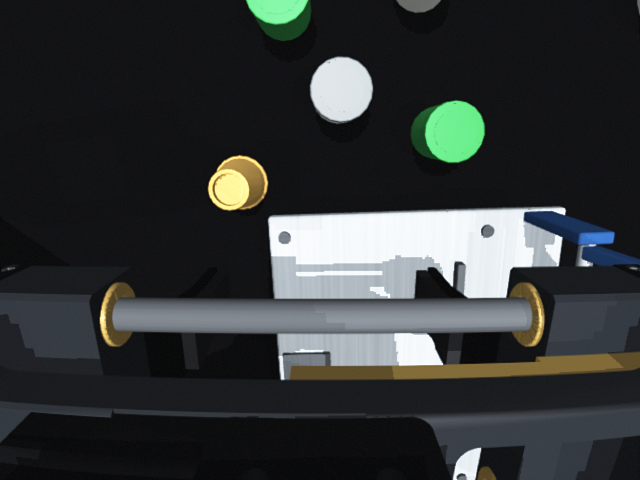

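The wrist view shows the grey cap at (341,90), the deck's left corners at (270,217) and (564,208), and the second mould at the top edge.

```bash
python3 - <<'E'
from h import *
c=robot.camera("wrist")
print(at_z(c,(341.5,89.5),.064),at_z(c,(270,216.5),.075),at_z(c,(564.5,208),.075))
f=go((0.461,0.300,0.18),0);f=go((0.461,0.300,0.045),0,frm=f)
E
```

```text
[0.4644 0.2975 0.064 ] [0.3957 0.1834 0.075 ] [0.6811 0.1879 0.075 ]
shift [113.1  15.1  67.6] | 133 turn [ 0.   0.  -0.9]
shift [  0.   0. 135.] | 135 turn [0. 0. 0.]
```

Call:
{"api": "move_arm", "payload": {
  "series": "112 16 80 0 0 -1;112 16 80 0 0 -1;112 16 80 0 0 -1;112 16 110 0 0 -1;112 16 150 0 0 -1;112 16 190 0 0 -1;112 16 202 0 0 -1;112 16 202 0 0 -1"
}}

```text
time: 4.32
position: [0.4589, 0.2982, 0.0416]
tool_rot: [0.706, 0.708, -0.004, -0.002]
ft_force: [-0.4, 0.1, -0.1]
grip_width: 0.087
grip_force: 0.0
```

Call:
{"api": "move_arm", "payload": {
  "series": "0 0 0 0 0 0;0 0 0 0 0 0;0 0 0 0 0 0;0 0 0 0 0 0;0 0 0 0 0 0;0 0 0 0 0 0;0 0 0 0 0 0;0 0 0 0 0 0",
  "jaw": 0,
  "newtons": 20
}}

```text
time: 4.98
position: [0.4614, 0.3005, 0.0463]
tool_rot: [0.706, 0.708, 0.001, 0.0]
ft_force: [-1.6, 0.1, 6.1]
grip_width: 0.0548
grip_force: 20.0
```

```bash
python3 - <<'E'
from h import *
o=robot.get_obs();print(o["position"],o["time"],o["grip_width"],o["grip_force"])
f=go(o["position"]+[0,0,.17],-89.1+90.)
f=go((0.5453,0.049,0.215),.9,frm=f);f=go((0.5453,0.049,0.124),.9,frm=f)
E
```

```text
[0.4614 0.3005 0.0463] 4.9833 0.05476212293800441 20.002510249614716
shift [   0.1    0.2 -170. ] | 170 turn [ 0.1 -0.  -0.7]
shift [-252.7   79.9    1.3] | 265 turn [0. 0. 0.]
shift [ 0.  0. 91.] | 91 turn [0. 0. 0.]
```

Call:
{"api": "move_arm", "payload": {
  "series": "0 0 -40 0 0 0;0 0 -80 0 0 0;0 0 -120 0 0 -1;0 0 -130 0 0 -1;-40 20 -130 0 0 -1;-80 30 -130 0 0 -1;-120 40 -130 0 0 -1;-160 60 -130 0 0 -1"
}}

```text
time: 5.65
position: [0.5164, 0.1436, 0.174]
tool_rot: [0.699, 0.715, -0.002, -0.002]
ft_force: [1.4, 0.6, -2.8]
grip_width: 0.0552
grip_force: 20.0
```

Call:
{"api": "move_arm", "payload": {
  "series": "-40 20 0 0 0 0;-80 20 0 0 0 0;-100 20 0 0 0 0;-100 20 0 0 0 0;-100 20 0 0 0 0;-100 20 0 0 0 0;-100 20 0 0 0 0;-100 20 0 0 0 0"
}}

```text
time: 6.32
position: [0.541, 0.0468, 0.175]
tool_rot: [0.699, 0.715, -0.0, -0.0]
ft_force: [-0.1, 0.3, -3.0]
grip_width: 0.0552
grip_force: 20.0
```

```bash
python3 - <<'E'
from h import *
o=robot.get_obs();print(o["position"],o["time"],o["grip_width"],o["q"])
f=go((0.543,0.045,0.1225),.9)
c=robot.camera("wrist");tips(c,"mould1","row","hole","frame_bar")
c=robot.camera("scene");save(c,"s2.png");tips(c,"mould1","row")
E
```

```text
[0.541  0.0468 0.175 ] 6.3167 0.05515131371398528 [-0.1197  0.4667  1.6774  0.0003  0.9983 -0.1427]
shift [-1.9  2.  52.5] | 53 turn [-0.  -0.   0.4]
mould1 [([0.5385, 0.0517, 0.1326], 0.82)]
row []
hole []
frame_bar []
mould1 [([0.5447, 0.0567, 0.1296], 0.95), ([0.5649, 0.263, 0.0], 0.76), ([0.5446, 0.414, -0.0021], 0.69), ([0.4067, 0.3914, 0.0023], 0.62), ([0.4231, 0.017, 0.1715], 0.27), ([0.5448, 0.0119, 0.0791], 0.22)]
row [([0.5465, 0.0109, 0.0765], 0.92), ([0.5481, 0.0127, -0.004], 0.23)]
```

View pics/s2.png

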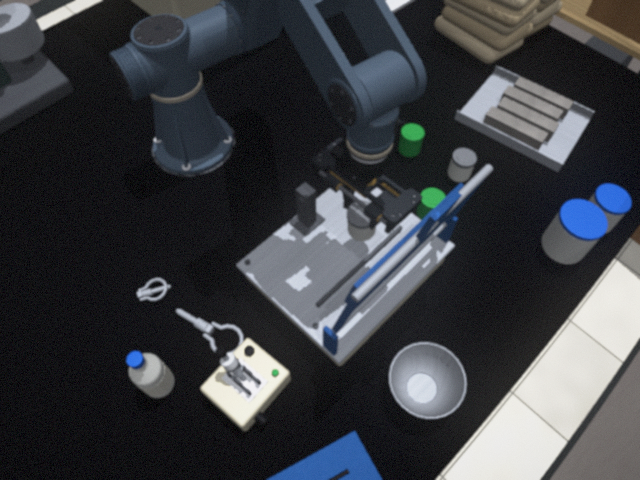

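The scene view shows the held mould over the deck at (360,225), with the gripper clear of the raised frame.

Call:
{"api": "move_arm", "payload": {
  "series": "-1 2 25 0 0 0;-1 2 45 0 0 0;-1 2 50 0 0 0;-1 2 52 0 0 0;-1 2 52 0 0 0;-1 2 52 0 0 0;-1 2 52 0 0 0;-1 2 52 0 0 0"
}}

```text
time: 7.38
position: [0.5441, 0.0444, 0.1237]
tool_rot: [0.7, 0.714, 0.0, 0.001]
ft_force: [0.4, -0.7, -1.0]
grip_width: 0.0552
grip_force: 20.0
```

Call:
{"api": "move_arm", "payload": {
  "series": "0 0 0 0 0 0;0 0 0 0 0 0;0 0 0 0 0 0;0 0 0 0 0 0;0 0 0 0 0 0;0 0 -30 0 0 0;0 0 -70 0 0 0;0 0 -110 0 0 0",
  "jaw": 1
}}

```text
time: 8.05
position: [0.5424, 0.0446, 0.2335]
tool_rot: [0.7, 0.714, -0.001, -0.001]
ft_force: [1.3, -0.5, 0.1]
grip_width: 0.0862
grip_force: 0.0
```

Call:
{"api": "move_arm", "payload": {
  "series": "0 -10 -20 0 0 0;40 -10 -20 0 0 0;80 -10 -20 0 0 0;120 -10 -20 0 0 0;160 -10 -20 0 0 0;200 -10 -20 0 0 0;240 -10 -20 0 0 0;240 -10 -20 0 0 0"
}}

```text
time: 8.72
position: [0.5276, 0.2912, 0.2534]
tool_rot: [0.697, 0.717, 0.002, -0.001]
ft_force: [0.4, -0.0, -0.7]
grip_width: 0.0869
grip_force: 0.0
```

```bash
python3 - <<'E'
from h import *
o=robot.get_obs();print(o["position"],o["time"],o["grip_width"])
c=robot.camera("wrist");save(c,"w3.png");tips(c,"mould1","row","vib")
c=robot.camera("top");save(c,"t3.png");tips(c,"mould1","row","hole")
E
```

```text
[0.5276 0.2912 0.2534] 8.7167 0.08687665635947574
mould1 [([0.4049, 0.3807, -0.0001], 0.98), ([0.5634, 0.2688, 0.0019], 0.87), ([0.5418, 0.4169, 0.0033], 0.65)]
row []
vib []
mould1 [([0.5701, 0.264, 0.0], 0.57), ([0.5417, 0.0511, 0.073], 0.55)]
row [([0.5458, 0.0151, 0.0721], 0.82)]
hole [([0.4281, 0.0103, 0.1658], 0.7), ([0.35, 0.2083, 0.0011], 0.27)]
```

View pics/w3.png

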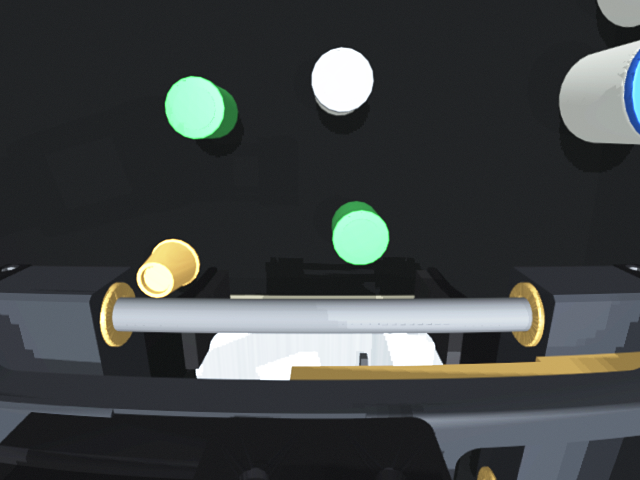

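White mould's cap at (342,80), greens at (195,107) and (360,236).

```bash
python3 - <<'E'
from h import *
c=robot.camera("wrist");p=at_z(c,(342,80),.064);print(p)
go((p[0],p[1]+.001,0.045),.9)
E
```

```text
[0.5456 0.4029 0.064 ]
shift [120.6  19.1 208.3] | 242 turn [-0.   0.   0.2]
```

```bash
python3 - <<'E'
from h import *
c=robot.camera("wrist");g=c["img"].astype(int)[30:150,290:395]
for th in(300,450,600,700):
    n,l,s,ce=cv2.connectedComponentsWithStats((g.sum(2)>th).astype(np.uint8));k=1+np.argmax(s[1:,4]);print(th,s[k],ce[k]+[290,30],at_z(c,ce[k]+[290,30],.064))
print(proj(c,[[.5456,.403,.064],[.5456,.414,.064],[.5456,.403,.0],[.5456,.414,0]]))
T=np.array(c["world_to_cam"]);print(-T[:3,:3].T@T[:3,3]);print(robot.get_obs()["position"])
E
```

```text
300 [  19    6   63   70 3424] [339.7152  69.8829] [0.5433 0.4119 0.064 ]
450 [  19    6   63   69 3257] [339.9874  69.0712] [0.5435 0.4126 0.064 ]
600 [  20    6   62   65 3119] [340.1587  68.2738] [0.5436 0.4133 0.064 ]
700 [  20    7   61   64 3068] [340.1144  68.2591] [0.5436 0.4133 0.064 ]
[[342.0012  80.0765]
 [342.3499  67.4996]
 [338.9405  88.8837]
 [339.2229  78.2707]]
[0.5284 0.351  0.4258]
[0.5288 0.2832 0.2534]
```

View pics/t3.png

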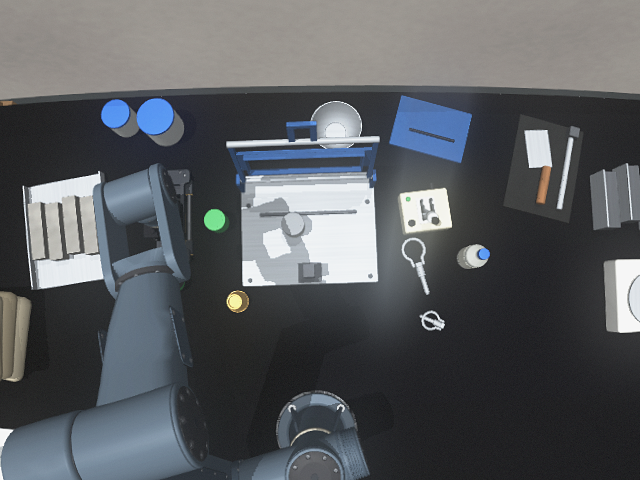

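The top view shows mould B standing in front of the rail at (293,225). The arm had still been settling in w3, so I use the new fit at (0.5436, 0.413).

```bash
python3 - <<'E'
from h import *
print(robot.get_obs()["position"]);go((.544,.413,0.045),.9)
E
```

```text
[0.5288 0.2832 0.2534]
shift [129.5  17.7 208.4] | 246 turn [0.  0.  0.2]
```

Call:
{"api": "move_arm", "payload": {
  "series": "40 6 0 0 0 0;80 12 0 0 0 0;120 18 10 0 0 0;130 18 50 0 0 0;130 18 90 0 0 0;130 18 130 0 0 0;130 18 150 0 0 0;130 18 150 0 0 0"
}}

```text
time: 9.88
position: [0.5398, 0.4119, 0.0968]
tool_rot: [0.7, 0.714, -0.006, -0.002]
ft_force: [-1.0, 1.0, 0.3]
grip_width: 0.0866
grip_force: 0.0
```

Call:
{"api": "move_arm", "payload": {
  "series": "0 0 30 0 0 0;0 0 50 0 0 0;0 0 58 0 0 0;0 0 58 0 0 0;0 0 58 0 0 0;0 0 58 0 0 0;0 0 58 0 0 0;0 0 58 0 0 0"
}}

```text
time: 10.55
position: [0.5447, 0.4152, 0.0471]
tool_rot: [0.7, 0.714, 0.001, 0.0]
ft_force: [0.2, -0.5, 0.2]
grip_width: 0.0867
grip_force: 0.0
```

Call:
{"api": "move_arm", "payload": {
  "series": "0 0 0 0 0 0;0 0 0 0 0 0;0 0 0 0 0 0;0 0 0 0 0 0;0 0 0 0 0 0;0 0 0 0 0 0;0 0 0 0 0 0;0 0 0 0 0 0",
  "jaw": 0
}}

```text
time: 11.22
position: [0.5434, 0.4146, 0.0452]
tool_rot: [0.7, 0.715, -0.0, -0.0]
ft_force: [-1.1, 0.7, 1.0]
grip_width: 0.0553
grip_force: 20.0
```

```bash
python3 - <<'E'
from h import *
o=robot.get_obs();print(o["position"],o["time"],o["grip_width"])
c=robot.camera("top");g=c["img"].astype(int)
# cap of placed mould at z .139
u,v=proj(c,(.543,.044,.139))[0];print(u,v)
x0,y0=int(u)-20,int(v)-20;p=c["img"][y0:y0+40,x0:x0+40]
cv2.imwrite("pics/cap.png",cv2.resize(p[:,:,::-1],None,fx=12,fy=12,interpolation=cv2.INTER_CUBIC));print(x0,y0)
go(o["position"]+[0,0,.15],.9)
E
```

```text
[0.5434 0.4146 0.0452] 11.2167 0.0553447109937579
294.6352919435249 223.78727139407107
274 203
shift [  -0.    -0.1 -150. ] | 150 turn [-0.   0.   0.3]
```

View pics/cap.png

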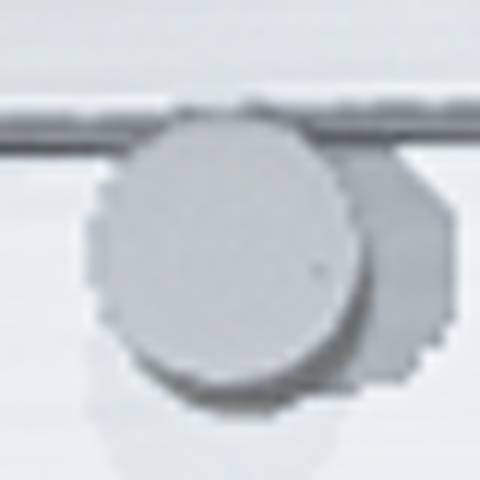

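Cap centre in the crop is (228,248), i.e. the placed mould sits at about (0.544, 0.048), just in front of the rail.

Call:
{"api": "move_arm", "payload": {
  "series": "0 0 -40 0 0 0;0 0 -80 0 0 0;0 0 -120 0 0 0;0 0 -150 0 0 0;-40 0 -160 0 0 0;-80 0 -160 0 0 0;-120 0 -160 0 0 0;-160 0 -160 0 0 0"
}}

```text
time: 11.93
position: [0.5461, 0.2531, 0.2048]
tool_rot: [0.699, 0.715, -0.001, -0.0]
ft_force: [0.7, -0.4, -3.9]
grip_width: 0.0552
grip_force: 20.0
```

Call:
{"api": "move_arm", "payload": {
  "series": "-40 0 0 0 0 0;-80 0 0 0 0 0;-120 0 0 0 0 0;-160 0 0 0 0 0;-200 0 0 0 0 0;-240 0 0 0 0 0;-265 0 0 0 0 0;-265 0 0 0 0 0"
}}

```text
time: 12.6
position: [0.5529, -0.016, 0.2046]
tool_rot: [0.701, 0.713, -0.001, 0.001]
ft_force: [-0.2, -0.1, -2.9]
grip_width: 0.0552
grip_force: 20.0
```

Call:
{"api": "move_arm", "payload": {
  "series": "0 0 0 0 0 0;0 0 0 0 0 0;0 0 0 0 0 0;0 0 0 0 0 0;0 0 0 0 0 0"
}}

```text
time: 13.02
position: [0.5525, -0.009, 0.2052]
tool_rot: [0.699, 0.715, -0.0, -0.0]
ft_force: [-0.2, 0.3, -3.5]
grip_width: 0.0553
grip_force: 20.0
```

```bash
python3 - <<'E'
from h import *
o=robot.get_obs();print(o["position"],o["time"],o["grip_width"])
go((.5445,-.016,.123),.9)
c=robot.camera("top");tips(c,"mould1")
E
```

```text
[ 0.5525 -0.009   0.2052] 13.0167 0.055257320167350354
shift [-6.8 -8.1 82.2] | 83 turn [-0.  -0.   0.4]
mould1 [([0.5703, 0.2627, -0.0009], 0.87), ([0.5884, -0.3064, 0.0012], 0.68), ([0.5388, 0.0517, 0.0722], 0.64)]
```

Call:
{"api": "move_arm", "payload": {
  "series": "-8 -8 0 0 0 0;-8 -8 30 0 0 0;-8 -8 60 0 0 0;-8 -8 75 0 0 0;-8 -8 82 0 0 0;-8 -8 82 0 0 0;-8 -8 82 0 0 0;-8 -8 82 0 0 0"
}}

```text
time: 13.78
position: [0.5455, -0.0189, 0.124]
tool_rot: [0.7, 0.715, 0.0, 0.001]
ft_force: [0.3, -0.7, -3.8]
grip_width: 0.0553
grip_force: 20.0
```

Call:
{"api": "move_arm", "payload": {
  "series": "1 0 0 0 0 0;2 0 0 0 0 0;3 0 0 0 0 0;4 0 0 0 0 0;4 0 0 0 0 0;4 0 0 0 0 0"
}}

```text
time: 14.28
position: [0.5447, -0.0144, 0.1233]
tool_rot: [0.7, 0.715, 0.0, 0.0]
ft_force: [-0.3, 0.1, -3.6]
grip_width: 0.0555
grip_force: 20.0
```

Call:
{"api": "move_arm", "payload": {
  "series": "1 0 0 0 0 0;2 0 0 0 0 0;3 0 0 0 0 0;3 0 0 0 0 0;3 0 0 0 0 0;3 0 0 0 0 0"
}}

```text
time: 14.78
position: [0.5447, -0.0114, 0.1232]
tool_rot: [0.7, 0.715, -0.0, 0.0]
ft_force: [0.1, 0.4, -3.3]
grip_width: 0.0552
grip_force: 20.0
```

```bash
python3 - <<'E'
from h import *
f=[]
for i in range(3):
    c=robot.camera("scene");f.append(robot.get_obs()["ft_force"])
print(np.mean(f,0),robot.get_obs()["position"])
save(c,"s4.png",(290,150,450,270),5)
E
```

```text
[ 0.1793 -0.0817 -3.1814] [ 0.5447 -0.0115  0.1233]
```

View pics/s4.png

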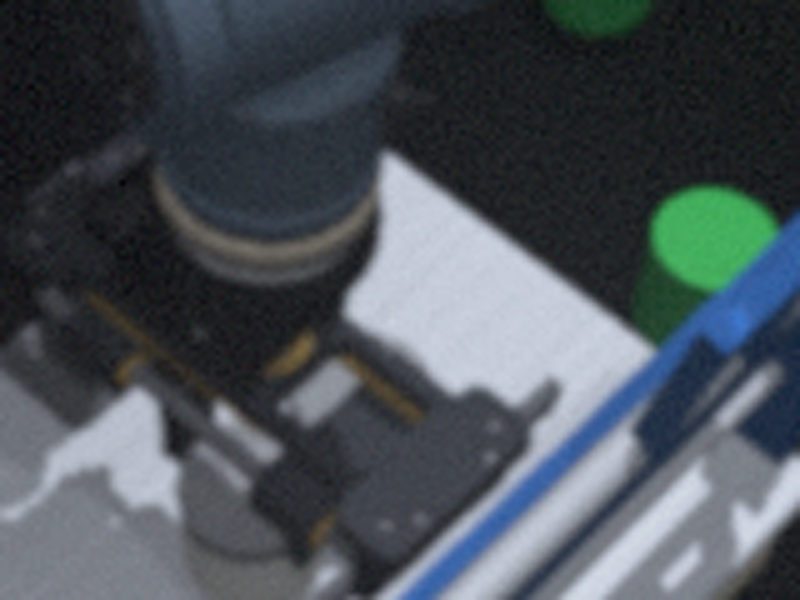

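Call:
{"api": "move_arm", "payload": {
  "series": "1 0 1 0 0 0;2 0 1 0 0 0;2 0 1 0 0 0;2 0 1 0 0 0;2 0 1 0 0 0"
}}

```text
time: 15.35
position: [0.5446, -0.0094, 0.1222]
tool_rot: [0.7, 0.715, -0.0, -0.0]
ft_force: [0.7, -0.7, -4.1]
grip_width: 0.0554
grip_force: 20.0
```

Call:
{"api": "move_arm", "payload": {
  "series": "0 0 0 0 0 0;0 0 0 0 0 0;0 0 0 0 0 0;0 0 0 0 0 0;0 0 0 0 0 0;0 0 -30 0 0 0;0 0 -70 0 0 0;0 0 -110 0 0 0",
  "jaw": 1
}}

```text
time: 16.02
position: [0.5436, -0.0093, 0.2326]
tool_rot: [0.7, 0.714, -0.001, -0.001]
ft_force: [0.4, -0.2, -0.0]
grip_width: 0.0862
grip_force: 0.0
```

```bash
python3 - <<'E'
from h import *
o=robot.get_obs();print(o["position"],o["time"],o["q"])
go((.56,.118,.40),.9)
E
```

```text
[ 0.5436 -0.0093  0.2326] 16.0167 [-0.2227  0.3945  1.6107  0.      1.1397 -0.2435]
shift [ 127.1   18.5 -167.3] | 211 turn [-0.2 -0.   0.3]
```

Call:
{"api": "move_arm", "payload": {
  "series": "-40 0 -40 0 0 0;-80 0 -70 0 0 0;-110 0 -110 0 0 0;-120 0 -120 0 0 0;-120 0 -120 0 0 0;-120 0 -120 0 0 0;-120 0 -120 0 0 0;-120 0 -120 0 0 0"
}}

```text
time: 16.68
position: [0.546, -0.128, 0.3504]
tool_rot: [0.699, 0.715, -0.0, -0.002]
ft_force: [0.2, 0.3, -1.2]
grip_width: 0.0872
grip_force: 0.0
```

```bash
python3 - <<'E'
from h import *
c=robot.camera("wrist");c=robot.camera("wrist");save(c,"w5.png");tips(c,"mould1","row","hole","frame_bar","vib")
np.savez("w5.npz",**{k:c[k] for k in("img","mtx","distortion","world_to_cam")})
c=robot.camera("top");tips(c,"mould1","frame_bar","hole")
print(robot.get_obs()["position"])
E
```

```text
mould1 [([0.5454, 0.0498, 0.0764], 0.75)]
row []
hole [([0.423, 0.012, 0.1655], 0.66)]
frame_bar [([0.5455, 0.0507, 0.0767], 0.71)]
vib []
mould1 [([0.4081, 0.386, 0.0034], 0.94), ([0.5389, -0.0028, 0.0717], 0.89), ([0.5694, 0.2618, -0.0023], 0.76), ([0.5412, 0.0509, 0.069], 0.71)]
frame_bar [([0.3452, 0.209, 0.0019], 0.58)]
hole [([0.4248, 0.0126, 0.1653], 0.76), ([0.3487, 0.2124, -0.003], 0.58)]
[ 0.5472 -0.1293  0.3522]
```

View pics/w5.png

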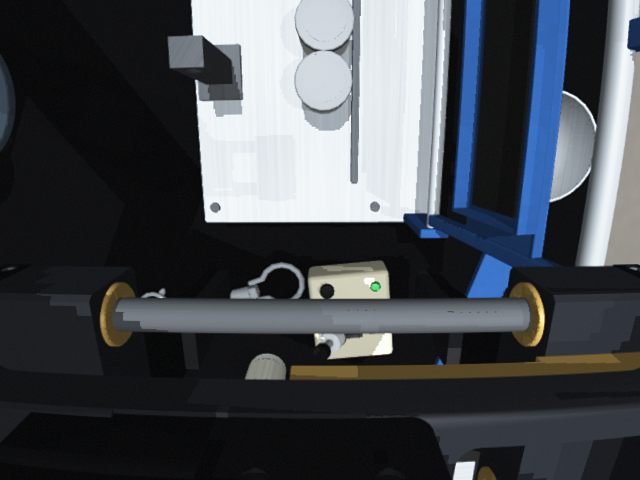

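The view shows the two caps touching each other at (325,20) and (323,80), just in front of the rail (354). The post top is at (168–204, 36–70), and the raised frame's bar is at (615,150).

```bash
python3 - <<'E'
from h import *
c=dict(np.load("w5.npz"))
for z in(.178,.183,.188):
    P=[at_z(c,uv,z) for uv in((168,37),(201,36),(171,70),(204.5,69.5))];P=np.array(P)
    print(z,P.mean(0),np.linalg.norm(P[0]-P[1]),np.linalg.norm(P[2]-P[3]),np.linalg.norm(P[0]-P[2]),np.linalg.norm(P[1]-P[3]))
print([at_z(c,uv,.139) for uv in((324,20),(323,80))])
print("rail",at_z(c,(352,182),.087),at_z(c,(354,2),.087))
print("bar",[at_z(c,uv,.338) for uv in((594,265),(606,150),(617,20))],at_z(c,(620,150),.338))
for z in (.183-.016,.183):pass
f=go((.69,-.085,.40),.9)
E
```

```text
0.178 [0.4242 0.0114 0.178 ] 0.0294028422499352 0.030178607561693768 0.02775249965063157 0.02800252965874569
0.183 [0.426  0.0103 0.183 ] 0.028976659864936485 0.029741180770186518 0.027350238318538497 0.027596644242141536
0.188 [0.4278 0.0093 0.188 ] 0.02855047747993788 0.029303753978679264 0.026947976986445445 0.027190758825537398
[array([0.5439, 0.0505, 0.139 ]), array([ 0.5442, -0.0044,  0.139 ])]
rail [ 0.5804 -0.1089  0.087 ] [0.5752 0.0847 0.087 ]
bar [array([ 0.6957, -0.1217,  0.338 ]), array([ 0.6899, -0.0601,  0.338 ]), array([0.6865, 0.0024, 0.338 ])] [ 0.698  -0.0597  0.338 ]
shift [ 41.3 143.7 -47.8] | 157 turn [-0.  -0.   0.3]
```

Call:
{"api": "move_arm", "payload": {
  "series": "0 0 -40 0 0 0;10 40 -48 0 0 0;25 80 -48 0 0 0;40 120 -48 0 0 0;42 152 -48 0 0 0;42 152 -48 0 0 0;42 152 -48 0 0 0;42 152 -48 0 0 0"
}}

```text
time: 17.9
position: [0.6976, -0.0844, 0.3996]
tool_rot: [0.7, 0.714, -0.001, -0.001]
ft_force: [0.6, 0.3, 0.2]
grip_width: 0.0871
grip_force: 0.0
```

```bash
python3 - <<'E'
from h import *
c=robot.camera("scene");c=robot.camera("scene");c=robot.camera("scene")
o=robot.get_obs();print(o["position"],o["q"],o["time"])
save(c,"s6.png",(250,130,550,370),2.5)
f=go((.698,-.085,.338),.9)
E
```

```text
[ 0.6971 -0.0847  0.4014] [-0.2796  0.5175  0.9368 -0.0002  1.6866 -0.2997] 18.05
shift [-0.3  0.8 63.4] | 63 turn [0.  0.  0.3]
```

View pics/s6.png

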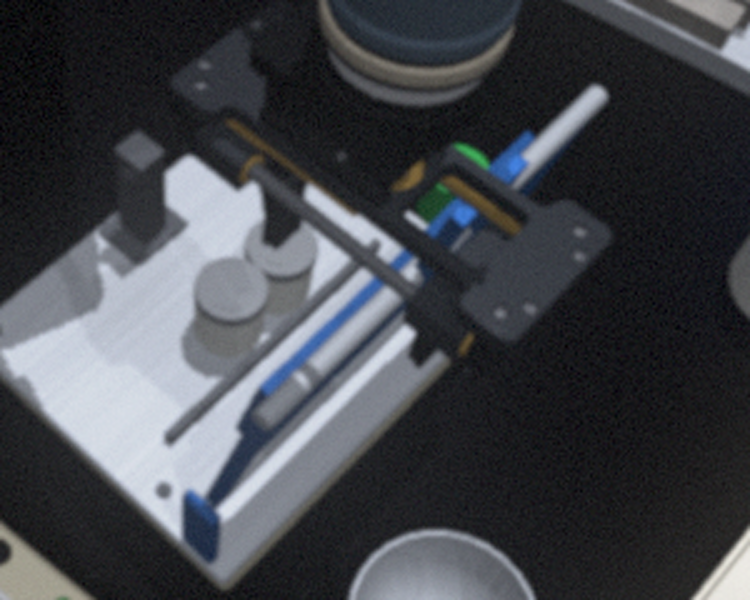

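Fingers straddle the bar beside the tongue, as planned; both moulds still stand side by side.

Call:
{"api": "move_arm", "payload": {
  "series": "0 1 30 0 0 0;0 1 50 0 0 0;0 1 63 0 0 0;0 1 63 0 0 0;0 1 63 0 0 0;0 1 63 0 0 0;0 1 63 0 0 0"
}}

```text
time: 18.63
position: [0.6998, -0.0846, 0.3396]
tool_rot: [0.7, 0.714, 0.001, 0.002]
ft_force: [0.9, -0.6, 1.0]
grip_width: 0.0871
grip_force: 0.0
```

Call:
{"api": "move_arm", "payload": {
  "series": "0 0 0 0 0 0;0 0 0 0 0 0;0 0 0 0 0 0;0 0 0 0 0 0;0 0 0 0 0 0;0 0 0 0 0 0;0 0 0 0 0 0;0 0 0 0 0 0",
  "jaw": 0,
  "newtons": 5
}}

```text
time: 19.3
position: [0.6992, -0.0842, 0.3371]
tool_rot: [0.7, 0.715, -0.0, -0.0]
ft_force: [0.7, -0.4, 1.4]
grip_width: 0.0413
grip_force: 0.0
```

```bash
python3 - <<'E'
from h import *
o=robot.get_obs();print(o["position"],o["ft_force"],o["grip_width"],o["time"])
r=R.from_quat(o["tool_rot"]);p=o["position"]
th=1.8
b=lambda t:np.array([-.19*np.cos(t),0,.19*np.sin(t)])
for t in np.arange(1.7,-.01,-.1):
    d=b(t)-b(th);print(round(t,2),np.round(r.inv().apply(d)*1000,0))
E
```

```text
[ 0.6992 -0.0842  0.3371] [ 0.7499 -0.3529  1.4184] 0.0413081180042169 19.3
1.7 [  0. -19.  -3.]
1.6 [  1. -38.  -5.]
1.5 [  1. -57.  -4.]
1.4 [  2. -75.  -2.]
1.3 [  2. -94.   2.]
1.2 [   2. -112.    8.]
1.1 [   3. -129.   16.]
1.0 [   3. -146.   25.]
0.9 [   3. -161.   36.]
0.8 [   4. -175.   49.]
0.7 [   4. -188.   63.]
0.6 [   4. -200.   78.]
0.5 [   4. -210.   94.]
0.4 [   5. -218.  111.]
0.3 [   5. -225.  129.]
0.2 [   5. -229.  147.]
0.1 [   5. -232.  166.]
-0.0 [   5. -233.  185.]
```

Fingers are still closing; let them finish.

Call:
{"api": "move_arm", "payload": {
  "series": "0 0 0 0 0 0;0 0 0 0 0 0;0 0 0 0 0 0;0 0 0 0 0 0;0 0 0 0 0 0;0 0 0 0 0 0;0 0 0 0 0 0;0 0 0 0 0 0"
}}

```text
time: 19.97
position: [0.6992, -0.0842, 0.3373]
tool_rot: [0.7, 0.714, 0.0, 0.0]
ft_force: [0.1, 0.0, -0.4]
grip_width: 0.0006
grip_force: 0.0
```

```bash
python3 - <<'E'
from h import *
for n in("top","scene","wrist"):
    c=robot.camera(n);tips(c,"frame_bar");print([ (a["xyz"],a["p"]) for a in robot.search_frame(c,"frame_bar")][:2])
    if n=="scene": print(proj(c,[[.69,-.14,.338],[.69,.175,.338],[.699,-.0842,.3373],[.698,-.14,.3345]]))
    save(c,"x7_%s.png"%n)
    # bright steel pixels along line x at y=-.14..: print profile in top
    if n=="top":
        for y in(-.13,.1,.15):
            a=proj(c,[[.69,y,.338]])[0];u,v=a.round().astype(int);print(y,a,c["img"][v-14:v+15,u].sum(1)//3)
E
```

```text
frame_bar [([0.6887, 0.0174, 0.339], 0.72)]
[([0.6661, 0.0975, 0.3027], 0.55)]
-0.13 [371.9525 140.8347] [ 60  59  59  60  55  45  56  75  76  83  91 100 100  94  93  85  80  78
 100  75 111 123 148 150 155 167 176 173 175]
0.1 [262.9732 141.8392] [ 51  55  52  51  53  54  55  54  54  55  51  49 213 232 246 238 222 183
  81  53  55  55  58 140 125 132 129 129 129]
0.15 [239.4211 142.2492] [ 51  50  52  52  50  51  50  52  53  51  51  46  70 196 232 244 239 221
 181 100  52  51  52  60 134 125 134  80  76]
frame_bar [([0.6913, 0.0195, 0.3363], 0.69), ([0.5436, 0.0151, 0.0756], 0.67)]
[([0.6862, -0.0098, 0.3015], 0.62)]
[[352.8721 294.2996]
 [489.1834 169.488 ]
 [385.4789 273.3381]
 [356.9786 299.2699]]
frame_bar [([0.6887, 0.0203, 0.3338], 0.8)]
[([0.6882, -0.0016, 0.3401], 0.94), ([0.5846, -0.0066, 0.0754], 0.17)]
```

```bash
python3 - <<'E'
import cv2
a=cv2.imread("pics/x7_scene.png")[190:320,300:460];b=cv2.imread("pics/x7_top.png")[90:220,300:460];w=cv2.imread("pics/x7_wrist.png")
s=lambda i,k:cv2.resize(i,None,fx=k,fy=k,interpolation=cv2.INTER_CUBIC)
import numpy as np
cv2.imwrite("pics/x7.png",np.vstack([np.hstack([s(a,2.4),s(b,2.4)]),s(w,.6)[:288].copy() if 0 else np.pad(s(w,.6),((0,0),(0,384),(0,0)))]))
E
```

```text
(no output)
```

View pics/x7.png

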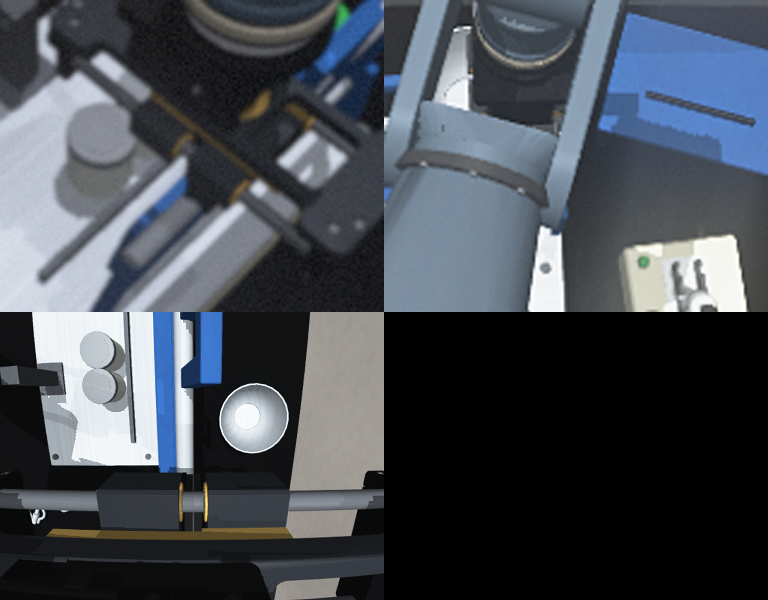

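The wrist part shows the bar (x≈173–193) just beside the closed fingers (193). They hold nothing, so I probe gently toward the robot.

Call:
{"api": "move_arm", "payload": {
  "series": "0 -3 0 0 0 0;0 -6 0 0 0 0;0 -9 0 0 0 0;0 -12 0 0 0 0;0 -12 0 0 0 0"
}}

```text
time: 20.83
position: [0.6865, -0.0844, 0.3375]
tool_rot: [0.7, 0.714, -0.0, -0.0]
ft_force: [0.3, -0.7, 0.2]
grip_width: 0.0005
grip_force: 0.0
```

```bash
python3 - <<'E'
from h import *
o=robot.get_obs();print(o["position"],o["ft_force"],o["grip_width"],o["time"])
c=robot.camera("scene");tips(c,"frame_bar")
c=robot.camera("top");tips(c,"frame_bar")
c=robot.camera("wrist");tips(c,"frame_bar")
for z in(.32,.334,.348):print(z,proj(c,[[.687,-.084,z],[.69,.0,z]]))
for v in(60,120,180,240):
    print(v,c["img"][v,270:360:3].sum(1)//3)
E
```

```text
[ 0.6865 -0.0844  0.3375] [ 0.349  -0.6722  0.2252] 0.0005067944420444468 20.8333
frame_bar [([0.6903, 0.0182, 0.3378], 0.65)]
frame_bar [([0.6898, 0.0198, 0.339], 0.63), ([0.5633, -0.3017, 0.1039], 0.34)]
frame_bar [([0.6879, 0.018, 0.3333], 0.87)]
0.32 [[319.8658 266.7877]
 [329.5145 103.0866]]
0.334 [[319.7139 276.1558]
 [330.126  100.2957]]
0.348 [[319.5387 286.9693]
 [330.8454  97.014 ]]
60 [244 148 122 123 117 121 120 119 120 121 120 119 119 112 117 117 146 196
 222 229 240 248 242 234 225 197 134  17  20  17]
120 [241 232 116 118 108 129 130 129 123 118 117 116 115 108 121 120 141 202
 230 239  77  52  54  53  52  52  52  52  52  49]
180 [238 236 168 121 123 105 118 116 117 117 119 120 119 104 122 120 131 197
 228 237 243 247 241 234 218 187  70   8  10  13]
240 [245 236 239 120 119 119 119 120 118 120 118 118 119 118 118 118 119 186
 219 228 234 235 239 233 212 175  22  18  18  18]
```

```bash
python3 - <<'E'
from h import *
c=robot.camera("wrist");print(c["mtx"][0][0],c["mtx"][0][2],c["mtx"][1][2])
T=np.array(c["world_to_cam"]);print(T[:3,:3],-T[:3,:3].T@T[:3,3])
for v in(30,60,90,180,210,240,252,258,262,266,270):
    r=c["img"][v,295:365].sum(1)//3;i=np.where(r>160)[0];print(v,i.min()+295,i.max()+295,len(i))
    for z in(.30,.32,.335): print("   ",z,at_z(c,(i.min()+295,v),z)[:2],at_z(c,(i.max()+295,v),z)[:2])
E
```

```text
373.399390783699 321.8020655676624 234.65700721101535
[[ 0.9998  0.0213 -0.0006]
 [ 0.0208 -0.9673  0.2529]
 [ 0.0048 -0.2529 -0.9675]] [ 0.6868 -0.0165  0.5097]
30 319 342 24
    0.3 [0.684  0.0385] [0.6959 0.0388]
    0.32 [0.6843 0.0333] [0.6951 0.0335]
    0.335 [0.6845 0.0293] [0.6944 0.0296]
60 319 347 29
    0.3 [0.6843 0.0236] [0.699  0.0239]
    0.32 [0.6845 0.0198] [0.6979 0.0201]
    0.335 [0.6847 0.0169] [0.697  0.0172]
90 319 336 18
    0.3 [0.6846 0.0084] [0.6937 0.0086]
    0.32 [0.6848 0.006 ] [0.693  0.0062]
    0.335 [0.685  0.0042] [0.6925 0.0044]
180 319 346 28
    0.3 [ 0.6856 -0.0397] [ 0.7007 -0.0394]
    0.32 [ 0.6857 -0.0375] [ 0.6993 -0.0372]
    0.335 [ 0.6858 -0.0358] [ 0.6984 -0.0356]
210 320 345 26
    0.3 [ 0.6865 -0.0568] [ 0.7007 -0.0565]
    0.32 [ 0.6865 -0.0529] [ 0.6994 -0.0527]
    0.335 [ 0.6865 -0.0501] [ 0.6984 -0.0498]
240 320 345 26
    0.3 [ 0.6868 -0.0745] [ 0.7014 -0.0742]
    0.32 [ 0.6868 -0.069 ] [ 0.7    -0.0687]
    0.335 [ 0.6868 -0.0649] [ 0.6989 -0.0646]
252 320 345 26
    0.3 [ 0.687  -0.0819] [ 0.7017 -0.0815]
    0.32 [ 0.6869 -0.0756] [ 0.7002 -0.0753]
    0.335 [ 0.6869 -0.071 ] [ 0.6992 -0.0707]
258 320 345 26
    0.3 [ 0.687  -0.0856] [ 0.7018 -0.0853]
    0.32 [ 0.687 -0.079] [ 0.7004 -0.0787]
    0.335 [ 0.687 -0.074] [ 0.6993 -0.0738]
262 324 344 21
    0.3 [ 0.6895 -0.088 ] [ 0.7013 -0.0878]
    0.32 [ 0.6892 -0.0812] [ 0.6999 -0.081 ]
    0.335 [ 0.689  -0.0761] [ 0.6989 -0.0759]
266 324 344 21
    0.3 [ 0.6895 -0.0905] [ 0.7014 -0.0903]
    0.32 [ 0.6892 -0.0835] [ 0.7    -0.0832]
    0.335 [ 0.6891 -0.0782] [ 0.6989 -0.0779]Traceback (most recent call last):
  File "<stdin>", line 5, in <module>
    return umr_minimum(a, axis, None, out, keepdims, initial, where)
ValueError: zero-size array to reduction operation minimum which has no identity
```

Call:
{"api": "move_arm", "payload": {
  "series": "0 -3 0 0 0 0;0 -6 0 0 0 0;0 -9 0 0 0 0;0 -12 0 0 0 0;0 -12 0 0 0 0;0 -12 0 0 0 0"
}}

```text
time: 21.68
position: [0.6751, -0.0847, 0.3374]
tool_rot: [0.7, 0.714, 0.0, 0.0]
ft_force: [-0.9, -0.4, 0.2]
grip_width: 0.0007
grip_force: 0.0
```

```bash
python3 - <<'E'
from h import *
o=robot.get_obs();print(o["position"],o["ft_force"],o["moment"],o["q"])
c=robot.camera("wrist");tips(c,"frame_bar")
for v in(60,180,210,240,258):
    r=c["img"][v,295:400].sum(1)//3;i=np.where(r>160)[0];print(v,i.min()+295,i.max()+295,at_z(c,((i.min()+i.max())/2+295,v),.335))
c=robot.camera("scene");save(c,"s8.png",(330,150,450,300),4);tips(c,"frame_bar")
E
```

```text
[ 0.6751 -0.0847  0.3374] [-0.9141 -0.3662  0.1925] [-0.0017 -0.1659 -0.0187] [-0.2888  0.5079  1.1153  0.      1.5181 -0.3097]
frame_bar [([0.6923, 0.0206, 0.3307], 0.9)]
60 348 375 [0.6911 0.0171 0.335 ]
180 347 399 [ 0.6987 -0.0355  0.335 ]
210 346 397 [ 0.6988 -0.0498  0.335 ]
240 346 370 [ 0.693  -0.0648  0.335 ]
258 346 370 [ 0.6934 -0.074   0.335 ]
frame_bar [([0.6885, 0.0218, 0.336], 0.8)]
```

Call:
{"api": "move_arm", "payload": {
  "series": "0 0 -35 0 0 0;0 10 -60 0 0 0;0 18 -60 0 0 0;0 18 -60 0 0 0;0 18 -60 0 0 0;0 18 -60 0 0 0;0 18 -60 0 0 0;0 18 -60 0 0 0",
  "jaw": 1
}}

```text
time: 22.55
position: [0.6925, -0.0843, 0.396]
tool_rot: [0.7, 0.714, -0.001, -0.001]
ft_force: [-0.0, -0.2, -0.1]
grip_width: 0.0459
grip_force: 0.0
```

Call:
{"api": "move_arm", "payload": {
  "series": "0 0 0 0 0 0;0 0 0 0 0 0;0 0 0 0 0 0;0 0 0 0 0 0;0 0 30 0 0 0;0 0 60 0 0 0;0 0 73 0 0 0;0 0 73 0 0 0"
}}

```text
time: 23.22
position: [0.6909, -0.0837, 0.3195]
tool_rot: [0.7, 0.714, -0.002, -0.004]
ft_force: [-1.0, 0.1, -1.0]
grip_width: 0.0864
grip_force: 0.0
```

```bash
python3 - <<'E'
from h import *
c=robot.camera("wrist");c=robot.camera("wrist")
o=robot.get_obs();print(o["position"],o["ft_force"],o["grip_width"])
a,b=c["img"],cv2.imread("pics/x7_wrist.png")[:,:,::-1]
c2=robot.camera("scene")
w=cv2.resize(a,(400,300));s=cv2.resize(c2["img"][170:320,310:460],(400,400))
cv2.imwrite("pics/s9.png",np.hstack([np.pad(w,((0,100),(0,0),(0,0))),s])[:,:,::-1])
E
```

```text
[ 0.6934 -0.0844  0.3243] [0.1199 0.0836 0.1655] 0.08632958299293184
```

View pics/s9.png

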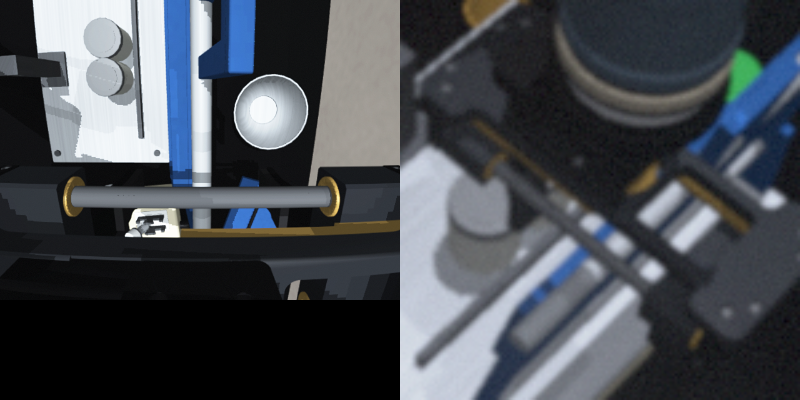

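The bar runs between the open fingers, under the guide rod at (202,200). Closing again here, lower.

Call:
{"api": "move_arm", "payload": {
  "series": "0 0 0 0 0 0;0 0 0 0 0 0;0 0 0 0 0 0;0 0 0 0 0 0;0 0 0 0 0 0;0 0 0 0 0 0;0 0 0 0 0 0;0 0 0 0 0 0",
  "jaw": 0,
  "newtons": 10
}}

```text
time: 24.03
position: [0.6932, -0.0843, 0.3242]
tool_rot: [0.7, 0.714, -0.0, -0.0]
ft_force: [0.2, 0.8, -0.5]
grip_width: 0.0416
grip_force: 0.0
```

Call:
{"api": "move_arm", "payload": {
  "series": "0 0 0 0 0 0;0 0 0 0 0 0;0 0 0 0 0 0;0 0 0 0 0 0;0 0 0 0 0 0;0 0 0 0 0 0;0 0 0 0 0 0"
}}

```text
time: 24.62
position: [0.6932, -0.0843, 0.3242]
tool_rot: [0.7, 0.715, -0.0, -0.0]
ft_force: [-0.3, -0.4, -0.4]
grip_width: 0.0135
grip_force: 10.0
```

```bash
python3 - <<'E'
from h import *
o=robot.get_obs();r=R.from_quat(o["tool_rot"])
b=lambda t:np.array([-.19*np.cos(t),0,.19*np.sin(t)])
for t in np.arange(1.7,-.01,-.1):print(round(t,2),np.round(r.inv().apply(b(t)-b(1.76))*1000,0))
E
```

```text
1.7 [  0. -11.  -2.]
1.6 [  1. -30.  -3.]
1.5 [  1. -49.  -3.]
1.4 [  1. -68.  -1.]
1.3 [  2. -87.   4.]
1.2 [   2. -105.   10.]
1.1 [   3. -122.   17.]
1.0 [   3. -138.   27.]
0.9 [   3. -154.   38.]
0.8 [   4. -168.   50.]
0.7 [   4. -181.   64.]
0.6 [   4. -192.   79.]
0.5 [   4. -202.   96.]
0.4 [   4. -211.  113.]
0.3 [   5. -217.  131.]
0.2 [   5. -222.  149.]
0.1 [   5. -225.  168.]
-0.0 [   5. -226.  187.]
```

Call:
{"api": "move_arm", "payload": {
  "series": "0 -6 -1 0 0 0;0 -12 -1 0 0 0;0 -18 -2 0 0 0;0 -24 -2 0 0 0;0 -30 -3 0 0 0;0 -30 -3 0 0 0"
}}

```text
time: 25.12
position: [0.6613, -0.0851, 0.3278]
tool_rot: [0.7, 0.714, -0.001, -0.001]
ft_force: [-0.9, -0.5, 3.0]
grip_width: 0.0135
grip_force: 10.0
```

```bash
python3 - <<'E'
from h import *
o=robot.get_obs();print(o["position"],o["ft_force"],o["grip_width"])
for n in("scene","top"):
    c=robot.camera(n);tips(c,"frame_bar")
E
```

```text
[ 0.6613 -0.0851  0.3278] [-0.9158 -0.5479  3.0243] 0.013465207136074459
frame_bar [([0.6577, 0.0186, 0.3422], 0.76)]
frame_bar [([0.661, 0.0184, 0.341], 0.75), ([0.5408, 0.0526, 0.0681], 0.54)]
```

Call:
{"api": "move_arm", "payload": {
  "series": "0 -19 0 0 0 0;0 -38 2 0 0 0;1 -57 7 0 0 0;1 -75 13 0 0 0;1 -92 20 0 0 0;2 -108 30 0 0 0;2 -108 30 0 0 0;2 -108 30 0 0 0"
}}

```text
time: 25.98
position: [0.5518, -0.0866, 0.2956]
tool_rot: [0.7, 0.714, -0.004, -0.002]
ft_force: [-3.8, -4.0, 0.7]
grip_width: 0.0135
grip_force: 10.0
```

```bash
python3 - <<'E'
from h import *
o=robot.get_obs();print(o["position"],o["ft_force"],o["grip_width"])
for n in("scene","top"):
    c=robot.camera(n);tips(c,"frame_bar")
E
```

```text
[ 0.5518 -0.0866  0.2956] [-3.7658 -4.0395  0.704 ] 0.01352347918230368
frame_bar [([0.5503, 0.0164, 0.3084], 0.86)]
frame_bar [([0.5492, 0.0144, 0.3107], 0.67), ([0.5511, 0.0118, 0.0031], 0.54), ([0.5929, -0.3025, 0.0012], 0.52)]
```

Call:
{"api": "move_arm", "payload": {
  "series": "0 -16 11 0 0 0;1 -30 23 0 0 0;1 -43 37 0 0 0;1 -54 52 0 0 0;1 -64 69 0 0 0;2 -73 86 0 0 0;2 -79 104 0 0 0;2 -79 104 0 0 0"
}}

```text
time: 26.85
position: [0.4749, -0.086, 0.1901]
tool_rot: [0.7, 0.715, -0.002, -0.001]
ft_force: [1.7, -4.7, -5.0]
grip_width: 0.0134
grip_force: 10.0
```

```bash
python3 - <<'E'
from h import *
o=robot.get_obs();print(o["position"],o["ft_force"],o["grip_width"],o["time"])
for n in("scene","top"):
    c=robot.camera(n);tips(c,"frame_bar","mould1")
E
```

```text
[ 0.4749 -0.086   0.1901] [ 1.7367 -4.7    -5.0314] 0.013420702047062576 26.85
frame_bar [([0.4718, 0.016, 0.1998], 0.77), ([0.4643, -0.4201, -0.0014], 0.75)]
mould1 [([0.4068, 0.3875, -0.0003], 0.71), ([0.5663, 0.2663, -0.0009], 0.59), ([0.5483, 0.0546, 0.0758], 0.51), ([0.5893, -0.298, 0.0496], 0.28)]
frame_bar [([0.4738, 0.0133, 0.2027], 0.94)]
mould1 [([0.5692, 0.2629, 0.0019], 0.68), ([0.4091, 0.3848, 0.0038], 0.65)]
```

Call:
{"api": "move_arm", "payload": {
  "series": "0 -5 18 0 0 0;0 -8 37 0 0 0;0 -9 46 0 0 0;0 -9 52 0 0 0;0 -9 55 0 0 0;0 -9 55 0 0 0;0 -9 55 0 0 0"
}}

```text
time: 27.73
position: [0.4683, -0.0853, 0.1391]
tool_rot: [0.7, 0.714, 0.0, 0.001]
ft_force: [-1.5, -1.5, 4.1]
grip_width: 0.0137
grip_force: 10.0
```

```bash
python3 - <<'E'
from h import *
o=robot.get_obs();print(o["position"],o["ft_force"],o["grip_width"],o["time"])
for n in("scene","top"):
    c=robot.camera(n);tips(c,"frame_bar","hole")
E
```

```text
[ 0.4683 -0.0853  0.1391] [-1.4918 -1.4785  4.0772] 0.013658618536993293 27.7333
frame_bar [([0.4674, 0.0147, 0.1609], 0.81)]
hole [([0.424, 0.014, 0.1694], 0.93)]
frame_bar [([0.4642, 0.0128, 0.161], 0.64), ([0.5895, -0.3017, 0.0497], 0.62)]
hole [([0.4256, 0.0133, 0.166], 0.62)]
```

Call:
{"api": "move_arm", "payload": {
  "series": "0 0 3 0 0 0;0 0 6 0 0 0;0 0 9 0 0 0;0 0 9 0 0 0;0 0 9 0 0 0"
}}

```text
time: 28.45
position: [0.4683, -0.0853, 0.1305]
tool_rot: [0.7, 0.715, 0.001, 0.001]
ft_force: [-0.6, 0.0, 8.8]
grip_width: 0.0134
grip_force: 10.0
```

```bash
python3 - <<'E'
from h import *
o=robot.get_obs();print(o["position"],o["ft_force"],o["grip_width"],o["time"])
for n in("scene","top"):
    c=robot.camera(n);tips(c,"frame_bar")
E
```

```text
[ 0.4683 -0.0853  0.1305] [-0.5832  0.0312  8.7656] 0.013394316330813609 28.45
frame_bar [([0.4645, 0.0149, 0.1608], 0.75)]
frame_bar [([0.468, 0.016, 0.1603], 0.82)]
```

Call:
{"api": "move_arm", "payload": {
  "series": "0 0 0 0 0 0;0 0 0 0 0 0;0 0 0 0 0 0;0 0 0 0 0 0;0 0 -20 0 0 0;0 0 -50 0 0 0;0 0 -80 0 0 0;0 0 -80 0 0 0",
  "jaw": 0.36
}}

```text
time: 29.32
position: [0.4705, -0.0862, 0.2137]
tool_rot: [0.7, 0.715, 0.002, 0.005]
ft_force: [0.7, 0.7, 0.2]
grip_width: 0.0315
grip_force: 0.0
```

```bash
python3 - <<'E'
from h import *
o=robot.get_obs();print(o["position"],o["ft_force"],o["grip_width"],o["time"])
for i in range(2):
  for n in("scene","top","wrist"):
    c=robot.camera(n);tips(c,"frame_bar")
    if n=="scene":
      for z in(.1495,.16): print(z,proj(c,[[.4655,.176,z],[.468,-.143,z]]))
      for u,v in proj(c,[[.468,-.13,.1495],[.4665,-.05,.1495],[.465,.1,.1495],[.465,.16,.1495]]).round().astype(int):print(u,v,c["img"][v-12:v+12,u].sum(1)//3)
E
```

```text
[ 0.4705 -0.0862  0.2137] [0.6971 0.7499 0.234 ] 0.031534293166822006 29.3167
frame_bar [([0.4645, 0.0096, 0.1613], 0.85), ([0.5578, -0.2977, 0.1099], 0.55)]
0.1495 [[375.971  167.3822]
 [260.2588 260.5771]]
0.16 [[376.4283 164.1093]
 [259.6415 257.784 ]]
266 256 [195 191 200 190 184 162 136 125 128 127 125 119 106 102  95  94  85  73
  73  70  68  69  65  74]
297 231 [ 63  64  65  66  65  61  63  58  54  44  41  34  28  33  33  33  35  38
  28  44  42  63  78 103]
351 187 [115  97  95 111 154 183 196 199 190 175 153 138 135 155 182 193 192 193
 193 195 195 201 200 203]
371 171 [ 30  28  61 108 148 182 194 193 181 164 140 112  84  50  39  33  37  33
  32  35  32  39  57 101]
frame_bar [([0.4657, 0.0122, 0.1631], 0.69)]
frame_bar [([0.469, 0.0129, 0.1573], 0.82)]
frame_bar [([0.4675, 0.0184, 0.1608], 0.8)]
0.1495 [[375.971  167.3822]
 [260.2588 260.5771]]
0.16 [[376.4283 164.1093]
 [259.6415 257.784 ]]
266 256 [194 196 193 190 181 160 135 124 130 128 124 118 110 101  95  97  82  68
  70  69  69  70  61  73]
297 231 [65 66 61 65 69 72 71 66 61 62 52 41 35 34 32 27 29 35 37 26 37 39 53 83]
351 187 [111  94  93 111 153 180 194 201 194 173 158 140 133 156 180 192 192 191
 194 195 197 202 202 202]
371 171 [ 28  35  63 111 151 182 196 195 186 169 142 113  82  61  38  36  32  33
  33  35  33  35  53 102]
frame_bar [([0.4627, 0.0143, 0.1635], 0.74)]
frame_bar [([0.4633, 0.015, 0.157], 0.82)]
```

Call:
{"api": "move_arm", "payload": {
  "series": "0 -3 0 0 0 0;0 -3 0 0 0 0;0 -3 0 0 0 0;0 -3 0 0 0 0;0 -3 8 0 0 0;0 -3 16 0 0 0;0 -3 20 0 0 0;0 -3 20 0 0 0",
  "jaw": 0
}}

```text
time: 30.58
position: [0.4632, -0.0847, 0.1878]
tool_rot: [0.7, 0.714, -0.001, -0.002]
ft_force: [0.4, -0.0, 0.4]
grip_width: 0.0007
grip_force: 0.0
```

Call:
{"api": "move_arm", "payload": {
  "series": "0 0 3 0 0 0;0 0 6 0 0 0;0 0 8 0 0 0;0 0 8 0 0 0"
}}

```text
time: 30.92
position: [0.464, -0.0851, 0.1808]
tool_rot: [0.7, 0.714, -0.0, -0.0]
ft_force: [-0.4, 0.0, -0.5]
grip_width: 0.0006
grip_force: 0.0
```

Call:
{"api": "move_arm", "payload": {
  "series": "0 0 3 0 0 0;0 0 6 0 0 0;0 0 8 0 0 0;0 0 8 0 0 0"
}}

```text
time: 31.25
position: [0.4639, -0.085, 0.1728]
tool_rot: [0.7, 0.714, -0.0, -0.0]
ft_force: [0.5, 0.0, 0.5]
grip_width: 0.0004
grip_force: 0.0
```

Call:
{"api": "move_arm", "payload": {
  "series": "0 0 2 0 0 0;0 0 4 0 0 0;0 0 6 0 0 0;0 0 6 0 0 0"
}}

```text
time: 31.58
position: [0.4639, -0.0851, 0.1669]
tool_rot: [0.7, 0.714, -0.0, -0.0]
ft_force: [0.3, -0.2, -0.3]
grip_width: 0.0002
grip_force: 0.0
```

Call:
{"api": "move_arm", "payload": {
  "series": "0 0 2 0 0 0;0 0 4 0 0 0;0 0 6 0 0 0;0 0 6 0 0 0"
}}

```text
time: 31.92
position: [0.4639, -0.085, 0.1608]
tool_rot: [0.7, 0.714, -0.0, -0.0]
ft_force: [-0.3, 0.6, 0.8]
grip_width: 0.0006
grip_force: 0.0
```

Call:
{"api": "move_arm", "payload": {
  "series": "0 3 2 0 0 0;0 3 4 0 0 0;0 3 5 0 0 0;0 3 5 0 0 0"
}}

```text
time: 32.25
position: [0.468, -0.0853, 0.1568]
tool_rot: [0.7, 0.715, 0.0, 0.001]
ft_force: [-0.1, 0.1, 4.7]
grip_width: 0.0007
grip_force: 2.1
```

Call:
{"api": "move_arm", "payload": {
  "series": "0 0 2 0 0 0;0 0 4 0 0 0;0 0 5 0 0 0;0 0 5 0 0 0"
}}

```text
time: 32.58
position: [0.4681, -0.0854, 0.1558]
tool_rot: [0.699, 0.715, 0.0, 0.002]
ft_force: [-7.1, 3.2, 35.7]
grip_width: 0.0006
grip_force: 18.5
```

Call:
{"api": "move_arm", "payload": {
  "series": "0 0 1 0 0 0;0 0 2 0 0 0;0 0 3 0 0 0;0 0 3 0 0 0"
}}

```text
time: 32.92
position: [0.4681, -0.0854, 0.1553]
tool_rot: [0.699, 0.715, 0.001, 0.002]
ft_force: [-11.8, 5.3, 56.4]
grip_width: 0.0
grip_force: 28.6
```

Call:
{"api": "move_arm", "payload": {
  "series": "0 0 -20 0 0 0;0 0 -50 0 0 0;0 0 -50 0 0 0;-40 0 -50 0 0 0;-80 -20 -50 0 0 0;-115 -60 -50 0 0 0;-115 -100 -50 0 0 0;-115 -105 -50 0 0 0"
}}

```text
time: 33.58
position: [0.3604, -0.2026, 0.1973]
tool_rot: [0.701, 0.714, -0.001, -0.002]
ft_force: [0.0, 0.4, 0.4]
grip_width: 0.0005
grip_force: 0.0
```

Call:
{"api": "move_arm", "payload": {
  "series": "0 0 40 0 0 0;0 0 80 0 0 0;0 0 120 0 0 0;0 0 150 0 0 0;0 0 160 0 0 0;0 0 160 0 0 0;0 0 160 0 0 0;0 0 160 0 0 0"
}}

```text
time: 34.25
position: [0.3651, -0.2026, 0.0387]
tool_rot: [0.7, 0.715, 0.0, 0.001]
ft_force: [-0.4, 0.0, -0.0]
grip_width: 0.0005
grip_force: 0.0
```

```bash
python3 - <<'E'
from h import *
o=robot.get_obs();print(o["position"],o["ft_force"],o["q"],o["time"])
c=robot.camera("top");c=robot.camera("top");tips(c,"frame_bar","pin","ring_end","hole","collar_mid")
a=c
c=robot.camera("scene");tips(c,"frame_bar","pin","ring_end","hole","collar_mid")
np.savez("d1.npz",top=a["img"],scene=c["img"])
E
```

```text
[ 0.3651 -0.2026  0.0387] [-0.418   0.0054 -0.0277] [-0.7758  0.6068  2.0868  0.      0.4468 -0.7969] 34.25
frame_bar [([0.5169, -0.2567, 0.0044], 0.74), ([0.4662, 0.0119, 0.1601], 0.72)]
pin [([0.544, 0.0136, 0.0684], 0.56)]
ring_end [([0.5173, -0.2591, 0.0032], 0.56)]
hole [([0.4268, 0.013, 0.1686], 0.84)]
collar_mid [([0.5634, -0.3027, 0.1045], 0.48)]
frame_bar [([0.4671, 0.0129, 0.1605], 0.89)]
pin [([0.2941, -0.3217, 0.0072], 0.86), ([0.42, -0.2934, 0.0113], 0.83)]
ring_end [([0.303, -0.2912, 0.0162], 0.7), ([0.5172, -0.2631, 0.0073], 0.64)]
hole [([0.4267, 0.017, 0.1691], 0.77)]
collar_mid [([0.5594, -0.2987, 0.1059], 0.68)]
```

Call:
{"api": "move_arm", "payload": {
  "series": "0 0 4 0 0 0;0 0 8 0 0 0;0 0 10 0 0 0;0 0 12 0 0 0;0 0 14 0 0 0;0 0 14 0 0 0"
}}

```text
time: 35.4
position: [0.3644, -0.2021, 0.0238]
tool_rot: [0.7, 0.714, 0.0, -0.0]
ft_force: [1.0, -0.0, -0.0]
grip_width: 0.0007
grip_force: 0.0
```

Call:
{"api": "move_arm", "payload": {
  "series": "0 0 1 0 0 0;0 0 2 0 0 0;0 0 3 0 0 0;0 0 3 0 0 0"
}}

```text
time: 35.73
position: [0.3646, -0.2023, 0.0212]
tool_rot: [0.7, 0.715, -0.0, -0.0]
ft_force: [0.2, -0.3, 0.3]
grip_width: 0.0004
grip_force: 0.0
```

Call:
{"api": "move_arm", "payload": {
  "series": "0 0 1 0 0 0;0 0 2 0 0 0;0 0 3 0 0 0;0 0 4 0 0 0;0 0 4 0 0 0"
}}

```text
time: 36.15
position: [0.3646, -0.2022, 0.0171]
tool_rot: [0.7, 0.714, -0.0, -0.0]
ft_force: [-0.2, -0.7, 0.1]
grip_width: 0.001
grip_force: 0.0
```

Call:
{"api": "move_arm", "payload": {
  "series": "0 0 1 0 0 0;0 0 2 0 0 0;0 0 3 0 0 0;0 0 4 0 0 0;0 0 4 0 0 0"
}}

```text
time: 36.57
position: [0.3646, -0.2022, 0.0131]
tool_rot: [0.7, 0.714, -0.0, -0.0]
ft_force: [0.4, 0.2, 0.3]
grip_width: 0.0006
grip_force: 0.0
```

Call:
{"api": "move_arm", "payload": {
  "series": "0 0 1 0 0 0;0 0 2 0 0 0;0 0 3 0 0 0;0 0 4 0 0 0;0 0 4 0 0 0"
}}

```text
time: 36.98
position: [0.3646, -0.2022, 0.0091]
tool_rot: [0.7, 0.714, 0.0, -0.0]
ft_force: [-0.2, 0.7, -0.9]
grip_width: 0.0004
grip_force: 0.0
```

Call:
{"api": "move_arm", "payload": {
  "series": "0 0 1 0 0 0;0 0 2 0 0 0;0 0 3 0 0 0;0 0 4 0 0 0;0 0 4 0 0 0"
}}

```text
time: 37.4
position: [0.3646, -0.2022, 0.0051]
tool_rot: [0.7, 0.714, 0.0, -0.0]
ft_force: [-0.7, 0.8, 1.1]
grip_width: 0.0002
grip_force: 0.0
```

Call:
{"api": "move_arm", "payload": {
  "series": "0 0 1 0 0 0;0 0 2 0 0 0;0 0 3 0 0 0;0 0 3 0 0 0"
}}

```text
time: 37.73
position: [0.3646, -0.2022, 0.0021]
tool_rot: [0.7, 0.715, -0.0, -0.0]
ft_force: [0.4, -0.6, -0.9]
grip_width: 0.0002
grip_force: 0.0
```

Call:
{"api": "move_arm", "payload": {
  "series": "0 0 1 0 0 0;0 0 2 0 0 0;0 0 2 0 0 0"
}}

```text
time: 37.98
position: [0.3646, -0.2022, 0.0001]
tool_rot: [0.7, 0.714, 0.0, -0.0]
ft_force: [0.4, -0.4, -0.3]
grip_width: 0.0004
grip_force: 0.0
```

Call:
{"api": "move_arm", "payload": {
  "series": "0 0 1 0 0 0;0 0 2 0 0 0;0 0 3 0 0 0;0 0 3 0 0 0"
}}

```text
time: 38.32
position: [0.3646, -0.2022, -0.0029]
tool_rot: [0.7, 0.714, 0.0, -0.0]
ft_force: [0.1, -0.4, -0.5]
grip_width: 0.001
grip_force: 0.0
```

Call:
{"api": "move_arm", "payload": {
  "series": "0 0 1 0 0 0;0 0 2 0 0 0;0 0 3 0 0 0;0 0 3 0 0 0"
}}

```text
time: 38.65
position: [0.3646, -0.2022, -0.0059]
tool_rot: [0.7, 0.714, -0.0, -0.0]
ft_force: [-0.4, -1.2, -0.3]
grip_width: 0.0005
grip_force: 0.0
```

Call:
{"api": "move_arm", "payload": {
  "series": "0 0 1 0 0 0;0 0 2 0 0 0;0 0 2 0 0 0"
}}

```text
time: 38.9
position: [0.3646, -0.2022, -0.0079]
tool_rot: [0.7, 0.714, 0.0, -0.0]
ft_force: [0.2, -0.4, 0.2]
grip_width: 0.0007
grip_force: 0.0
```

Call:
{"api": "move_arm", "payload": {
  "series": "0 0 1 0 0 0;0 0 2 0 0 0;0 0 2 0 0 0"
}}

```text
time: 39.15
position: [0.3646, -0.2022, -0.0099]
tool_rot: [0.7, 0.714, -0.0, -0.0]
ft_force: [0.9, -0.8, 0.3]
grip_width: 0.0002
grip_force: 0.0
```

Call:
{"api": "move_arm", "payload": {
  "series": "0 0 1 0 0 0;0 0 2 0 0 0;0 0 2 0 0 0"
}}

```text
time: 39.4
position: [0.3646, -0.2023, -0.0103]
tool_rot: [0.7, 0.715, -0.0, 0.001]
ft_force: [-1.5, -0.1, 17.9]
grip_width: 0.0008
grip_force: 9.4
```

```bash
python3 - <<'E'
from h import *
d=np.load("d1.npz");c=robot.camera("top");s=robot.camera("scene");w=robot.camera("wrist")
save(w,"w10.png");save(s,"s10.png");save(c,"t10.png")
print(proj(s,[[.3646,-.2022,0],[.3646,-.2022,.03]]),proj(c,[[.3646,-.2022,0]]))
E
```

```text
[[216.0757 280.8504]
 [213.4451 274.4018]] [[388.16   295.1498]]
```

```bash
python3 - <<'E'
from h import *
o=robot.get_obs();print(o["position"],o["time"])
f=go((.426,-.0115,.23),.9);go((.426,-.0115,.16),.9)
E
```

```text
[ 0.3646 -0.2023 -0.0103] 39.55
shift [ 189.2   65.6 -240.4] | 313 turn [0.1 0.1 0.3]
shift [ 189.3   65.6 -170.4] | 263 turn [0.1 0.1 0.3]
```

Call:
{"api": "move_arm", "payload": {
  "series": "0 0 -40 0 0 0;0 0 -80 0 0 0;0 0 -120 0 0 0;0 0 -160 0 0 0;0 0 -200 0 0 0;30 10 -230 0 0 0;60 20 -230 0 0 0;95 35 -230 0 0 0"
}}

```text
time: 40.22
position: [0.3987, -0.1069, 0.2206]
tool_rot: [0.701, 0.713, 0.001, 0.003]
ft_force: [0.1, 0.3, -0.7]
grip_width: 0.0003
grip_force: 0.0
```

Call:
{"api": "move_arm", "payload": {
  "series": "40 15 0 0 0 0;80 28 0 0 0 0;95 30 0 0 0 0;95 30 20 0 0 0;95 30 40 0 0 0;95 30 55 0 0 0;95 30 58 0 0 0;95 30 58 0 0 0"
}}

```text
time: 40.88
position: [0.4257, -0.0117, 0.1597]
tool_rot: [0.699, 0.715, -0.001, 0.0]
ft_force: [0.4, -3.6, -2.3]
grip_width: 0.0005
grip_force: 2.0
```

Call:
{"api": "move_arm", "payload": {
  "series": "0 0 2 0 0 0;0 0 4 0 0 0;0 0 5 0 0 0;0 0 5 0 0 0"
}}

```text
time: 41.22
position: [0.4257, -0.0117, 0.1583]
tool_rot: [0.699, 0.715, -0.0, 0.001]
ft_force: [-6.5, -3.1, 29.3]
grip_width: -0.0002
grip_force: 17.4
```

Call:
{"api": "move_arm", "payload": {
  "series": "0 0 -20 0 0 0;0 0 -35 0 0 0;24 0 -35 0 0 0;24 0 -35 0 0 0;24 0 -26 0 0 0;24 0 -22 0 0 0;24 0 -19 0 0 0;24 0 -19 0 0 0"
}}

```text
time: 41.88
position: [0.4242, 0.0133, 0.1748]
tool_rot: [0.7, 0.714, -0.0, -0.001]
ft_force: [-2.7, 1.6, 10.0]
grip_width: 0.0001
grip_force: 5.6
```

Call:
{"api": "move_arm", "payload": {
  "series": "0 0 2 0 0 0;0 0 4 0 0 0;0 0 4 0 0 0;0 0 4 0 0 0"
}}

```text
time: 42.22
position: [0.4243, 0.0133, 0.1746]
tool_rot: [0.7, 0.715, -0.0, -0.0]
ft_force: [-11.4, 2.8, 46.6]
grip_width: 0.0005
grip_force: 23.7
```

```bash
python3 - <<'E'
from h import *
for n in("scene","top"):
    c=robot.camera(n);tips(c,"mould1","frame_bar","hole")
    save(c,"p11_%s.png"%n)
    print(proj(c,[[.545,.05,.139],[.545,-.006,.139]]))
print(robot.get_obs()["ft_force"],robot.get_obs()["position"])
E
```

```text
mould1 [([0.5688, 0.264, 0.0019], 0.91), ([0.4087, 0.3883, 0.0012], 0.6), ([0.5454, 0.0576, 0.0769], 0.41)]
frame_bar [([0.4667, 0.0112, 0.1604], 0.66)]
hole [([0.4229, 0.0141, 0.1688], 0.97)]
[[361.8464 228.0054]
 [341.6461 245.0971]]
mould1 [([0.5704, 0.2608, 0.0001], 0.9), ([0.4081, 0.385, -0.0006], 0.87), ([0.5285, -0.0402, 0.0748], 0.41)]
frame_bar []
hole []
[[292.2023 223.0093]
 [314.8935 222.7837]]
[-11.7931   3.0522  47.1841] [0.4242 0.0133 0.1746]
```

Call:
{"api": "move_arm", "payload": {
  "series": "0 0 -30 0 0 0;0 0 -65 0 0 0;-35 15 -65 0 0 0;-70 35 -65 0 0 0;-98 44 -65 0 0 0;-98 44 -65 0 0 0;-98 44 -30 0 0 0;-98 44 0 0 0 0",
  "jaw": 0.4
}}

```text
time: 43.28
position: [0.4718, -0.0849, 0.17]
tool_rot: [0.7, 0.714, 0.001, 0.001]
ft_force: [0.4, 0.6, -0.6]
grip_width: 0.0339
grip_force: 0.0
```

```bash
python3 - <<'E'
from h import *
c=robot.camera("top");c=robot.camera("top");tips(c,"mould1");save(c,"t12.png")
o=robot.get_obs();print(o["position"],o["grip_width"],o["time"])
f=go((.468,-.085,.132),.9)
r=f[1];b=lambda t:np.array([-.19*np.cos(t),0,.19*np.sin(t)])
for t in list(np.arange(.1,1.71,.1))+[1.75]:print(round(t,2),np.round(r.inv().apply(b(t)-b(.056))*1000,0))
E
```

```text
mould1 [([0.4073, 0.3844, 0.0013], 0.66), ([0.5697, 0.2643, 0.0007], 0.66), ([0.5903, -0.3023, 0.001], 0.35)]
[ 0.4687 -0.083   0.1683] 0.0347757120934353 43.4333
shift [-2.2 -0.4 36.3] | 36 turn [-0.4 -0.2  0.3]
0.1 [-0.  1. -8.]
0.2 [ -0.   3. -27.]
0.3 [ -0.   8. -46.]
0.4 [ -0.  15. -63.]
0.5 [ -0.  23. -80.]
0.6 [ -1.  33. -97.]
0.7 [  -1.   44. -112.]
0.8 [  -1.   57. -126.]
0.9 [  -1.   72. -138.]
1.0 [  -1.   87. -149.]
1.1 [  -2.  104. -159.]
1.2 [  -2.  121. -166.]
1.3 [  -2.  139. -172.]
1.4 [  -2.  157. -177.]
1.5 [  -3.  176. -179.]
1.6 [  -3.  195. -179.]
1.7 [  -3.  214. -178.]
1.75 [  -4.  224. -176.]
```

Call:
{"api": "move_arm", "payload": {
  "series": "-2 0 20 0 0 0;-2 0 36 0 0 0;-2 0 36 0 0 0"
}}

```text
time: 43.68
position: [0.4703, -0.0855, 0.1336]
tool_rot: [0.7, 0.715, -0.0, -0.001]
ft_force: [-0.5, 0.2, -1.0]
grip_width: 0.035
grip_force: 0.0
```

Call:
{"api": "move_arm", "payload": {
  "series": "0 0 0 0 0 0;0 0 0 0 0 0;0 0 0 0 0 0;0 0 0 0 0 0;0 0 0 0 0 0;0 0 0 0 0 0",
  "jaw": 0,
  "newtons": 12
}}

```text
time: 44.18
position: [0.4682, -0.0859, 0.1351]
tool_rot: [0.699, 0.715, -0.002, -0.002]
ft_force: [-7.2, -1.7, 7.0]
grip_width: 0.0137
grip_force: 12.0
```

Call:
{"api": "move_arm", "payload": {
  "series": "0 1 -8 0 0 0;0 3 -27 0 0 0;0 8 -46 0 0 0;0 15 -63 0 0 0;0 23 -80 0 0 0;-1 33 -97 0 0 0;-1 44 -112 0 0 0;-1 44 -112 0 0 0"
}}

```text
time: 44.85
position: [0.5106, -0.0849, 0.2488]
tool_rot: [0.699, 0.715, -0.003, -0.004]
ft_force: [-13.9, 1.3, 9.4]
grip_width: 0.0134
grip_force: 12.0
```

```bash
python3 - <<'E'
from h import *
o=robot.get_obs();print(o["position"],o["ft_force"],o["grip_width"])
for n in("scene","top"):
    c=robot.camera(n);tips(c,"frame_bar","mould1")
E
```

```text
[ 0.5106 -0.0849  0.2488] [-13.8879   1.2587   9.4198] 0.013368850066281959
frame_bar [([0.5088, 0.0139, 0.269], 0.65)]
mould1 [([0.5664, 0.2658, 0.0001], 0.87), ([0.4077, 0.3859, 0.0006], 0.62), ([0.5487, 0.058, 0.0757], 0.6)]
frame_bar [([0.5073, 0.0124, 0.2704], 0.8), ([0.5306, -0.0445, 0.0756], 0.63)]
mould1 [([0.4098, 0.3859, -0.0006], 0.78), ([0.5422, 0.0511, 0.0711], 0.62), ([0.528, -0.0439, 0.0747], 0.45)]
```

Call:
{"api": "move_arm", "payload": {
  "series": "0 13 -14 0 0 0;0 28 -26 0 0 0;0 43 -37 0 0 0;0 60 -47 0 0 0;0 77 -54 0 0 0;0 95 -60 0 0 0;-1 113 -65 0 0 0;-1 132 -67 0 0 0"
}}

```text
time: 45.82
position: [0.6463, -0.0826, 0.3159]
tool_rot: [0.699, 0.715, 0.0, -0.001]
ft_force: [-3.0, 1.9, 2.3]
grip_width: 0.0137
grip_force: 12.0
```

Call:
{"api": "move_arm", "payload": {
  "series": "0 19 0 0 0 0;0 38 1 0 0 0;-1 46 2 0 0 0;-1 48 3 0 0 0;-1 48 3 0 0 0;-1 48 3 0 0 0"
}}

```text
time: 46.32
position: [0.6967, -0.0819, 0.3118]
tool_rot: [0.699, 0.715, 0.003, 0.0]
ft_force: [2.4, 5.3, 2.2]
grip_width: 0.0135
grip_force: 12.0
```

Call:
{"api": "move_arm", "payload": {
  "series": "0 0 0 0 0 0;0 0 0 0 0 0;0 0 0 0 0 0;0 0 0 0 0 0;0 0 -40 0 0 0;0 0 -60 0 0 0;0 -40 -60 0 0 0;0 -80 -60 0 0 0",
  "jaw": 0.45
}}

```text
time: 46.98
position: [0.6166, -0.0871, 0.3713]
tool_rot: [0.7, 0.715, 0.001, 0.002]
ft_force: [0.3, 0.1, -0.4]
grip_width: 0.039
grip_force: 0.0
```

```bash
python3 - <<'E'
from h import *
c=robot.camera("scene");tips(c,"frame_bar","mould1")
o=robot.get_obs();print(o["position"],o["ft_force"],o["grip_width"],o["time"])
f=go((.53,-.16,.32),.9)
E
```

```text
frame_bar [([0.6946, 0.0184, 0.3348], 0.93)]
mould1 [([0.5473, 0.0533, 0.0741], 0.97), ([0.5662, 0.2662, 0.0035], 0.96), ([0.5336, -0.0439, 0.0728], 0.75), ([0.4093, 0.3866, -0.0013], 0.59)]
[ 0.6113 -0.0856  0.3697] [ 0.724  -0.0979  0.5924] 0.03908316441350407 47.1333
shift [-72.8 -82.5  50. ] | 121 turn [-0.2 -0.1  0.2]
```

Call:
{"api": "move_arm", "payload": {
  "series": "-40 -40 20 0 0 0;-70 -80 40 0 0 0;-80 -82 50 0 0 0;-80 -82 50 0 0 0;-80 -82 50 0 0 0;-80 -82 50 0 0 0;-80 -82 50 0 0 0;-80 -82 50 0 0 0",
  "jaw": 1
}}

```text
time: 47.8
position: [0.5366, -0.1674, 0.3211]
tool_rot: [0.699, 0.715, 0.0, 0.001]
ft_force: [-0.4, 0.1, -0.2]
grip_width: 0.0829
grip_force: 0.0
```

```bash
python3 - <<'E'
from h import *
c=robot.camera("wrist");c=robot.camera("wrist");save(c,"w13.png");tips(c,"mould1")
print(robot.get_obs()["position"])
t=robot.camera("top");tips(t,"mould1");save(t,"t13.png")
print(proj(c,[[.545,.05,.139],[.53,-.044,.139]]),proj(t,[[.545,.05,.139],[.53,-.044,.139]]))
a=cv2.resize(c["img"][0:270,200:560],None,fx=1.1,fy=1.1);b=cv2.resize(t["img"][170:300,230:390],None,fx=2.28,fy=2.28)[:297]
cv2.imwrite("pics/cmp13.png",np.hstack([a,b])[:,:,::-1]);print(a.shape,b.shape)
E
```

```text
mould1 [([0.5332, -0.0416, 0.0761], 0.76)]
[ 0.5358 -0.1672  0.3207]
mould1 [([0.5704, 0.2632, -0.0018], 0.76), ([0.5274, -0.0446, 0.0759], 0.74), ([0.5391, 0.0502, 0.0715], 0.68), ([0.4094, 0.3833, 0.0021], 0.57), ([0.5932, -0.3031, -0.0005], 0.36), ([0.544, 0.0134, 0.0703], 0.34)]
[[336.5822 -37.9684]
 [316.7975  74.4246]] [[292.2023 223.0093]
 [330.3666 228.6672]]Traceback (most recent call last):
  File "<stdin>", line 7, in <module>
    return _nx.concatenate(arrs, 1, dtype=dtype, casting=casting)
           ~~~~~~~~~~~~~~~^^^^^^^^^^^^^^^^^^^^^^^^^^^^^^^^^^^^^^^
ValueError: all the input array dimensions except for the concatenation axis must match exactly, but along dimension 0, the array at index 0 has size 297 and the array at index 1 has size 296
```

```bash
python3 - <<'E'
from h import *
c=robot.camera("wrist");g=cv2.medianBlur(cv2.cvtColor(c["img"],cv2.COLOR_RGB2GRAY),5)
for nm,cc in(("w",c),("t",robot.camera("top"))):
    g=cv2.medianBlur(cv2.cvtColor(cc["img"],cv2.COLOR_RGB2GRAY),3)
    for P in([.545,.05,.139],[.531,-.044,.139]):
        u,v=proj(cc,P)[0];e=proj(cc,np.array(P)+[.0285,0,0])[0];r=np.hypot(*(e-[u,v]))
        if v<r: continue
        x0,y0=int(u-2*r),int(max(0,v-2*r));s=cv2.resize(g[y0:int(v+2*r),x0:int(u+2*r)],None,fx=4,fy=4,interpolation=cv2.INTER_CUBIC)
        h=cv2.HoughCircles(s,cv2.HOUGH_GRADIENT,1,10,param1=60,param2=12,minRadius=int(3.7*r),maxRadius=int(4.4*r))
        if h is not None:
            for q in h[0][:3]:print(nm,q/4,at_z(cc,(q[0]/4+x0,q[1]/4+y0),.139))
f=go((.532,-.043,.10),.9)
E
```

```text
w [66.625 65.625 32.05 ] [ 0.5332 -0.0449  0.139 ]
w [66.625 68.625 29.525] [ 0.5333 -0.0475  0.139 ]
w [64.125 66.375 34.575] [ 0.531  -0.0456  0.139 ]
t [23.875 23.625 10.95 ] [0.5434 0.0483 0.139 ]
t [25.375 27.125 10.6  ] [0.5347 0.0447 0.139 ]
t [24.875 22.625 11.225] [ 0.5326 -0.0477  0.139 ]
t [25.125 25.375 11.175] [ 0.5257 -0.0483  0.139 ]
shift [124.5  -0.5 220.3] | 253 turn [0.  0.  0.3]
```

Call:
{"api": "move_arm", "payload": {
  "series": "40 0 0 0 0 0;80 -2 0 0 0 0;115 -3 20 0 0 0;123 -3 60 0 0 0;123 -3 100 0 0 0;123 -3 140 0 0 0;123 -3 160 0 0 0;123 -3 160 0 0 0"
}}

```text
time: 48.82
position: [0.5257, -0.0435, 0.1558]
tool_rot: [0.699, 0.715, -0.002, -0.005]
ft_force: [-0.5, 0.5, 0.2]
grip_width: 0.0866
grip_force: 0.0
```

Call:
{"api": "move_arm", "payload": {
  "series": "0 0 30 0 0 0;0 0 55 0 0 0;0 0 68 0 0 0;0 0 70 0 0 0;0 0 70 0 0 0"
}}

```text
time: 49.23
position: [0.5302, -0.0451, 0.0908]
tool_rot: [0.7, 0.714, 0.0, 0.0]
ft_force: [-0.0, 0.6, 0.9]
grip_width: 0.0868
grip_force: 0.0
```

Call:
{"api": "move_arm", "payload": {
  "series": "0 0 0 0 0 0;0 0 0 0 0 0;0 0 0 0 0 0;0 0 0 0 0 0;0 0 0 0 0 0;0 0 0 0 0 0;0 0 0 0 0 0;0 0 0 0 0 0",
  "jaw": 0,
  "newtons": 20
}}

```text
time: 49.9
position: [0.5307, -0.045, 0.0909]
tool_rot: [0.7, 0.714, 0.001, 0.001]
ft_force: [2.0, 0.2, 3.8]
grip_width: 0.0556
grip_force: 20.0
```

```bash
python3 - <<'E'
from h import *
o=robot.get_obs();print(o["position"],o["ft_force"],o["grip_width"],o["time"])
f=go((.5435,-.012,.094),.9)
E
```

```text
[ 0.5307 -0.045   0.0909] [2.0455 0.2245 3.7909] 0.05559395098683452 49.9
shift [32.8 13.5 -3.1] | 36 turn [0.2 0.  0.3]
```

Call:
{"api": "move_arm", "payload": {
  "series": "0 0 -3 0 0 0;10 6 -3 0 0 0;20 13 -3 0 0 0;28 13 -3 0 0 0;32 13 -3 0 0 0;32 13 -3 0 0 0;32 13 -3 0 0 0;32 13 -2 0 0 0"
}}

```text
time: 50.57
position: [0.5415, -0.0124, 0.0922]
tool_rot: [0.699, 0.715, -0.0, -0.0]
ft_force: [-0.2, 0.3, -3.9]
grip_width: 0.0558
grip_force: 20.0
```

Call:
{"api": "move_arm", "payload": {
  "series": "1 0 0 0 0 0;2 0 0 0 0 0;3 0 0 0 0 0;3 0 0 0 0 0;3 0 0 0 0 0"
}}

```text
time: 50.98
position: [0.5416, -0.0096, 0.0923]
tool_rot: [0.7, 0.714, 0.0, 0.0]
ft_force: [-0.2, -0.4, -2.8]
grip_width: 0.0556
grip_force: 20.0
```

Call:
{"api": "move_arm", "payload": {
  "series": "1 0 1 0 0 0;2 0 2 0 0 0;3 0 2 0 0 0;3 0 2 0 0 0;3 0 2 0 0 0"
}}

```text
time: 51.4
position: [0.5422, -0.0071, 0.0909]
tool_rot: [0.7, 0.715, 0.0, 0.001]
ft_force: [-1.2, -3.6, 3.8]
grip_width: 0.0553
grip_force: 20.0
```

```bash
python3 - <<'E'
from h import *
f=[]
for i in range(3):
    c=robot.camera("scene");f.append(robot.get_obs()["ft_force"])
print(np.mean(f,0),robot.get_obs()["position"])
E
```

```text
[-1.5467 -3.4044  5.1811] [ 0.5422 -0.0071  0.0909]
```

Call:
{"api": "move_arm", "payload": {
  "series": "0 1 -1 0 0 0;0 2 -1 0 0 0;0 2 0 0 0 0;0 2 0 0 0 0"
}}

```text
time: 51.88
position: [0.5427, -0.0059, 0.0909]
tool_rot: [0.7, 0.715, -0.0, -0.001]
ft_force: [-3.9, -0.8, 9.2]
grip_width: 0.0558
grip_force: 20.0
```

Call:
{"api": "move_arm", "payload": {
  "series": "0 0 0 0 0 0;0 0 0 0 0 0;0 0 0 0 0 0;0 0 0 0 0 0;0 0 0 0 0 0;0 0 -30 0 0 0;0 0 -70 0 0 0;0 0 -110 0 0 0",
  "jaw": 1
}}

```text
time: 52.55
position: [0.5425, -0.0062, 0.2002]
tool_rot: [0.7, 0.714, -0.001, -0.002]
ft_force: [1.3, 1.3, 0.3]
grip_width: 0.0865
grip_force: 0.0
```

Call:
{"api": "move_arm", "payload": {
  "series": "-30 0 -40 0 0 0;-60 0 -80 0 0 0;-90 0 -120 0 0 0;-140 0 -120 0 0 0;-160 0 -120 0 0 0;-160 0 -120 0 0 0;-160 0 -120 0 0 0;-160 0 -120 0 0 0"
}}

```text
time: 53.22
position: [0.5463, -0.166, 0.3194]
tool_rot: [0.7, 0.714, 0.0, -0.001]
ft_force: [-0.1, -0.1, -0.6]
grip_width: 0.0866
grip_force: 0.0
```

```bash
python3 - <<'E'
from h import *
o=robot.get_obs();print(o["position"],o["ft_force"],o["grip_width"],o["time"])
for n in("scene","top","wrist"):
    c=robot.camera(n);tips(c,"mould1","frame_bar")
f=go((.697,-.085,.375),.9)
E
```

```text
[ 0.5463 -0.166   0.3194] [-0.0546 -0.0807 -0.5988] 0.08664373262931047 53.2167
mould1 [([0.5677, 0.2622, 0.0003], 0.9), ([0.5457, 0.0564, 0.0731], 0.81), ([0.5472, -0.0058, 0.0737], 0.8), ([0.4063, 0.3888, 0.0002], 0.77)]
frame_bar [([0.6923, 0.0196, 0.3387], 0.77)]
mould1 [([0.5408, -0.0035, 0.0746], 0.73), ([0.5374, 0.0501, 0.0723], 0.68), ([0.5703, 0.2628, 0.0], 0.61), ([0.4077, 0.3879, 0.0012], 0.6)]
frame_bar [([0.6913, 0.0197, 0.337], 0.86), ([0.4663, -0.4176, -0.0], 0.33)]
mould1 [([0.5441, -0.0019, 0.0765], 0.65)]
frame_bar [([0.5431, -0.0023, 0.076], 0.16)]
shift [ 77.4 151.8 -54.8] | 179 turn [-0.  -0.   0.4]
```

Call:
{"api": "move_arm", "payload": {
  "series": "10 0 -40 0 0 0;30 40 -55 0 0 0;50 80 -55 0 0 0;70 120 -55 0 0 0;78 149 -55 0 0 0;78 149 -55 0 0 0;78 149 -25 0 0 0;78 149 -10 0 0 0",
  "jaw": 0.6
}}

```text
time: 54.33
position: [0.6941, -0.0845, 0.3276]
tool_rot: [0.699, 0.715, -0.001, -0.001]
ft_force: [-0.6, 0.4, -0.5]
grip_width: 0.0534
grip_force: 0.0
```

Call:
{"api": "move_arm", "payload": {
  "series": "0 0 10 0 0 0;0 0 18 0 0 0;0 0 18 0 0 0;0 0 18 0 0 0"
}}

```text
time: 54.67
position: [0.6943, -0.0856, 0.3128]
tool_rot: [0.7, 0.714, 0.0, 0.0]
ft_force: [-0.4, 0.6, 0.0]
grip_width: 0.0518
grip_force: 0.0
```

Call:
{"api": "move_arm", "payload": {
  "series": "0 0 0 0 0 0;0 0 0 0 0 0;0 0 0 0 0 0;0 0 0 0 0 0;0 0 0 0 0 0;0 0 0 0 0 0;0 0 0 0 0 0;0 0 0 0 0 0",
  "jaw": 0,
  "newtons": 10
}}

```text
time: 55.33
position: [0.695, -0.0854, 0.3127]
tool_rot: [0.7, 0.715, 0.001, 0.001]
ft_force: [1.7, -0.0, 0.9]
grip_width: 0.014
grip_force: 10.0
```

Call:
{"api": "move_arm", "payload": {
  "series": "0 -11 -2 0 0 0;0 -30 -3 0 0 0;1 -49 -3 0 0 0;1 -68 -1 0 0 0;2 -87 4 0 0 0;2 -105 10 0 0 0;3 -122 17 0 0 0;3 -138 27 0 0 0"
}}

```text
time: 56.0
position: [0.5562, -0.0874, 0.2865]
tool_rot: [0.7, 0.715, -0.001, 0.003]
ft_force: [0.0, -3.8, 0.5]
grip_width: 0.0134
grip_force: 10.0
```

Call:
{"api": "move_arm", "payload": {
  "series": "0 -16 11 0 0 0;1 -30 23 0 0 0;1 -43 37 0 0 0;1 -54 52 0 0 0;1 -64 69 0 0 0;2 -73 86 0 0 0;2 -79 104 0 0 0;2 -84 122 0 0 0"
}}

```text
time: 56.67
position: [0.4718, -0.0866, 0.163]
tool_rot: [0.699, 0.715, -0.001, 0.001]
ft_force: [0.5, -4.3, -1.3]
grip_width: 0.0133
grip_force: 10.0
```

Call:
{"api": "move_arm", "payload": {
  "series": "0 -2 10 0 0 0;0 -3 19 0 0 0;0 -4 29 0 0 0;0 -4 37 0 0 0;0 -4 40 0 0 0;0 -4 40 0 0 0"
}}

```text
time: 57.17
position: [0.468, -0.0855, 0.1233]
tool_rot: [0.699, 0.715, -0.001, -0.0]
ft_force: [-1.3, -2.5, 0.2]
grip_width: 0.0138
grip_force: 10.0
```

```bash
python3 - <<'E'
from h import *
o=robot.get_obs();print(o["position"],o["ft_force"],o["grip_width"],o["time"])
for n in("scene","top"):
    c=robot.camera(n);tips(c,"mould1","frame_bar")
E
```

```text
[ 0.468  -0.0855  0.1233] [-1.2635 -2.514   0.1922] 0.013783549598668808 57.1667
mould1 [([0.4083, 0.3879, 0.0], 0.95), ([0.5658, 0.2643, 0.0015], 0.82)]
frame_bar [([0.4655, 0.0121, 0.1491], 0.73)]
mould1 [([0.5702, 0.2634, -0.0003], 0.92), ([0.5498, 0.0122, 0.0692], 0.73), ([0.4085, 0.3849, 0.0022], 0.69)]
frame_bar [([0.4636, 0.0136, 0.1518], 0.69)]
```

The bar reads z≈0.150, so the frame is now fully down. Before fetching the pin, I grip the post top to measure its x.

Call:
{"api": "move_arm", "payload": {
  "series": "0 0 0 0 0 0;0 0 0 0 0 0;0 0 0 0 0 0;0 0 0 0 0 0;0 0 -30 0 0 0;0 0 -65 0 0 0;0 0 -90 0 0 0;0 0 -90 0 0 0",
  "jaw": 0.4
}}

```text
time: 58.13
position: [0.4717, -0.086, 0.218]
tool_rot: [0.7, 0.715, 0.002, 0.005]
ft_force: [0.9, 0.1, -0.1]
grip_width: 0.0344
grip_force: 0.0
```

Call:
{"api": "move_arm", "payload": {
  "series": "40 -20 0 0 0 0;80 -40 0 0 0 0;98 -45 0 0 0 0;98 -45 0 0 0 0;98 -45 20 0 0 0;98 -45 40 0 0 0;98 -45 50 0 0 0;98 -45 50 0 0 0",
  "jaw": 0.7
}}

```text
time: 58.8
position: [0.4198, 0.0121, 0.1611]
tool_rot: [0.7, 0.714, -0.001, -0.002]
ft_force: [0.1, -0.8, -0.4]
grip_width: 0.0606
grip_force: 0.0
```

Call:
{"api": "move_arm", "payload": {
  "series": "0 0 0 0 0 0;0 0 0 0 0 0;0 0 0 0 0 0;0 0 0 0 0 0;0 0 0 0 0 0;0 0 0 0 0 0;0 0 0 0 0 0",
  "jaw": 0.3,
  "newtons": 10
}}

```text
time: 59.38
position: [0.4256, 0.0115, 0.1642]
tool_rot: [0.7, 0.714, 0.003, 0.004]
ft_force: [7.1, 1.5, -3.4]
grip_width: 0.0298
grip_force: 10.0
```

```bash
python3 - <<'E'
from h import *
for i in range(3):
    c=robot.camera("scene");o=robot.get_obs();print(o["position"],o["ft_force"],o["grip_width"],o["grip_force"],o["time"])
tips(c,"hole","frame_bar","pin","ring_end")
E
```

```text
[0.4256 0.0115 0.1642] [ 6.5912  1.027  -3.2985] 0.02982476325566267 10.001799613237381 59.4333
[0.4256 0.0115 0.1642] [ 7.0373  1.3099 -3.2914] 0.029973445625097354 10.001184716820717 59.4833
[0.4256 0.0115 0.1642] [ 6.4388  1.859  -3.52  ] 0.029596711971188513 10.000846534967422 59.5333
hole [([0.4209, 0.0126, 0.1711], 0.82)]
frame_bar [([0.4667, 0.0153, 0.1501], 0.86)]
pin [([0.4186, -0.2925, 0.0073], 0.82), ([0.2934, -0.3218, 0.0087], 0.64)]
ring_end [([0.518, -0.2602, 0.0065], 0.67), ([0.3071, -0.288, 0.0188], 0.49)]
```

Call:
{"api": "move_arm", "payload": {
  "series": "0 0 0 0 0 0;0 0 0 0 0 0;0 0 -30 0 0 0;0 0 -70 0 0 0;-20 0 -100 0 0 -7;-50 0 -110 0 0 -14;-90 0 -110 0 0 -21;-120 0 -110 0 0 -28",
  "jaw": 0.7
}}

```text
time: 60.4
position: [0.4233, -0.1056, 0.2746]
tool_rot: [0.516, 0.857, -0.0, 0.001]
ft_force: [-0.2, 0.2, -0.3]
grip_width: 0.0599
grip_force: 0.0
```

```bash
python3 - <<'E'
from h import *
c=robot.camera("top");tips(c,"pin","ring_end","admix","mould1","hole")
g=cv2.cvtColor(c["img"],cv2.COLOR_RGB2GRAY)
m=(g[222:305,395:445]>95).astype(np.uint8)
n,l,s,ce=cv2.connectedComponentsWithStats(m)
for k in range(1,n):
    if s[k,4]>20:
        ys,xs=np.where(l==k);print(s[k],ce[k]+[395,222])
        if 230<s[k,1]+222<320 or 1:
            P=np.array([at_z(c,(x+395,y+222),.01)[:2] for x,y in zip(xs,ys)])
            # shank pixels = those closest to robot
            q=P[P[:,0]<P[:,0].min()+.075];v=np.linalg.svd(q-q.mean(0))[2][0];print("dir",v,q.mean(0),"min/max",(P[P[:,0].argmin()]),P[P[:,0].argmax()])
c=robot.camera("scene");tips(c,"pin","ring_end","admix","mould1")
b=[at_z(c,(417,264),0)] 
o=robot.get_obs();print(o["position"],o["q"],o["time"])
E
```

```text
pin [([0.4114, -0.2884, 0.0099], 0.79), ([0.2924, -0.3183, 0.0054], 0.77)]
ring_end [([0.5205, -0.2571, 0.0035], 0.62), ([0.3048, -0.289, 0.0142], 0.44)]
admix [([0.4661, -0.4154, -0.0015], 0.94)]
mould1 [([0.406, 0.3866, 0.0017], 0.87), ([0.5724, 0.2629, -0.0], 0.75)]
hole [([0.4258, 0.0159, 0.1661], 0.84)]
[  0   0  50  19 579] [419.6442 227.8808]
dir [ 0.0017 -1.    ] [ 0.5472 -0.2918] min/max [ 0.5136 -0.3083] [ 0.564 -0.224]
[   0   15   35   68 1339] [408.475  267.3226]
dir [-0.4272  0.9041] [ 0.3835 -0.252 ] min/max [ 0.3403 -0.2326] [ 0.5222 -0.2643]
pin [([0.2933, -0.3172, 0.007], 0.94), ([0.419, -0.2918, 0.0109], 0.91)]
ring_end [([0.3053, -0.2864, 0.0189], 0.77), ([0.5173, -0.2626, 0.0054], 0.5), ([0.4173, -0.291, 0.0116], 0.43)]
admix [([0.4676, -0.4207, 0.0041], 0.55)]
mould1 [([0.4051, 0.3889, -0.0011], 0.86), ([0.5678, 0.2654, 0.0003], 0.59)]
[ 0.4236 -0.1036  0.2732] [-0.4974  0.1876  1.7992  0.      1.1553 -0.978 ] 60.95
```

```bash
python3 - <<'E'
from h import *
c=robot.camera("top")
u=np.array([-.953,-.303])
t=at_z(c,(385+171/4,180+456/4),.01)[:2];r=at_z(c,(385+113/4,180+232/4),.006)[:2]
print("tip",t,"origin by tip",t-.052*u,"ring outer",r,"origin by ring",r+.110*u,"dir",(t-r)/np.linalg.norm(t-r),np.linalg.norm(t-r))
E
```

```text
tip [ 0.3662 -0.3091] origin by tip [ 0.4157 -0.2933] ring outer [ 0.5199 -0.2739] origin by ring [ 0.415  -0.3073] dir [-0.9748 -0.2231] 0.15766599719506794
```

```bash
python3 - <<'E'
from h import *
c=robot.camera("top");print(proj(c,[[.5175,-.26,.005],[.4185,-.292,.01],[.3662,-.3091,.01]]))
g=cv2.cvtColor(c["img"],cv2.COLOR_RGB2GRAY)[234:300,396:440]
for th in(120,150):
    n,l,s,ce=cv2.connectedComponentsWithStats((g>th).astype(np.uint8))
    for k in range(1,n):
        if s[k,4]>15:print(th,s[k],ce[k]+[396,234])
for v in range(238,298,4):
    i=np.where(g[v-234]>110)[0]+396;print(v,i.tolist())
E
```

```text
[[408.1819 238.9407]
 [421.0628 274.8156]
 [427.7492 293.9897]]
120 [  0   3  33  63 689] [411.8882 271.5327]
120 [  0  12  13  33 245] [400.0735 259.7102]
150 [ 8  4 21 26 66] [417.2424 245.8939]
150 [22 29 11 30 82] [422.3659 277.0244]
150 [ 0 31  6  8 31] [398.0645 268.3548]
238 [409, 410, 411, 412, 413, 414, 415, 416, 417, 418]
242 [404, 405, 406, 407, 419, 420, 421, 422, 423]
246 [396, 397, 398, 399, 400, 401, 402, 422, 423, 424]
250 [396, 397, 398, 399, 400, 401, 402, 403, 404, 405, 406, 407, 408, 413, 414, 423, 424, 425]
254 [396, 397, 398, 399, 400, 401, 402, 403, 404, 405, 406, 407, 408, 412, 413, 414, 415, 416, 417, 418, 419, 420, 421, 422, 423, 424]
258 [396, 397, 398, 399, 400, 401, 402, 403, 404, 405, 406, 407, 410, 411, 412, 413, 414, 415, 416, 417, 418, 419, 420, 421, 422, 423]
262 [396, 397, 398, 399, 400, 401, 402, 403, 404, 405, 409, 410, 411, 412, 413, 414, 415, 416, 417, 418, 420, 421, 422, 423, 424]
266 [396, 397, 398, 399, 400, 401, 402, 403, 407, 408, 409, 410, 411, 412, 413, 414, 415, 416, 417, 419, 420, 421, 422]
270 [396, 397, 398, 399, 400, 401, 405, 406, 407, 408, 409, 410, 411, 412, 413, 414, 415, 418, 419, 420, 421, 422, 423]
274 [396, 397, 398, 399, 403, 404, 405, 406, 407, 408, 409, 410, 411, 412, 413, 418, 419, 420, 421, 422, 423, 424, 425]
278 [396, 401, 402, 403, 404, 405, 406, 407, 408, 409, 410, 411, 421, 422, 423, 424]
282 [400, 401, 402, 403, 404, 405, 406, 407, 408, 409, 422, 423, 424, 425, 426]
286 [398, 399, 400, 401, 402, 403, 404, 405, 406, 407, 408, 424, 425, 426, 427]
290 [396, 397, 398, 399, 400, 401, 402, 403, 404, 405, 406, 425, 426, 427, 428]
294 [396, 397, 398, 399, 400, 401, 402, 403, 404]
```

```bash
python3 - <<'E'
from h import *
o=robot.get_obs();print(o["position"],o["time"])
p,r=np.array(o["position"]),R.from_quat(o["tool_rot"])
y=np.radians(198.4);X=np.array([np.cos(y),np.sin(y),0]);Z=np.array([0,0,-1.]);t=R.from_matrix(np.c_[X,np.cross(Z,X),Z])
f=go((.429,-.2887,.10),rot=t)
E
```

```text
[ 0.4237 -0.104   0.2732] 61.05
shift [-166.3  -80.7  173.2] | 253 turn [  0.   -0.  -80.9]
```

Call:
{"api": "move_arm", "payload": {
  "series": "-20 -10 0 0 0 -7;-50 -20 0 0 0 -14;-80 -40 20 0 0 -21;-110 -60 50 0 0 -28;-140 -70 80 0 0 -35;-166 -81 110 0 0 -42;-166 -81 130 0 0 -49;-166 -81 130 0 0 -56"
}}

```text
time: 61.72
position: [0.4264, -0.2896, 0.1383]
tool_rot: [0.055, 0.998, 0.003, -0.003]
ft_force: [-0.5, 1.1, 0.2]
grip_width: 0.0609
grip_force: 0.0
```

Call:
{"api": "move_arm", "payload": {
  "series": "0 0 0 0 0 -7;0 0 0 0 0 -14;0 0 0 0 0 -21;0 0 0 0 0 -25;0 0 0 0 0 -25;0 0 0 0 0 -25;0 0 0 0 0 -25;0 0 0 0 0 -25"
}}

```text
time: 62.38
position: [0.4285, -0.2892, 0.1433]
tool_rot: [-0.16, 0.987, -0.0, 0.0]
ft_force: [0.3, -0.3, 0.1]
grip_width: 0.0614
grip_force: 0.0
```

```bash
python3 - <<'E'
from h import *
c=robot.camera("scene");tips(c,"pin","ring_end","mould1")
o=robot.get_obs();print(o["position"],o["q"],o["grip_width"],o["time"])
y=np.radians(198.4);X=np.array([np.cos(y),np.sin(y),0]);Z=np.array([0,0,-1.]);t=R.from_matrix(np.c_[X,np.cross(Z,X),Z])
f=go((.429,-.2887,-.0085),rot=t)
E
```

```text
pin [([0.4183, -0.292, 0.0113], 0.78)]
ring_end [([0.518, -0.2628, 0.0093], 0.73), ([0.422, 0.0177, 0.1698], 0.6)]
mould1 [([0.5669, 0.2631, 0.0008], 0.78), ([0.4069, 0.3857, 0.0001], 0.72)]
[ 0.4285 -0.2893  0.1433] [-0.8102  0.4827  1.7708 -0.      0.8879 -2.7028] 0.060991208901146884 62.5833
shift [ -0.7   0.4 151.8] | 152 turn [-0.  0.  0.]
```

Call:
{"api": "move_arm", "payload": {
  "series": "0 0 40 0 0 0;0 0 80 0 0 0;0 0 110 0 0 0;0 0 130 0 0 0;0 0 142 0 0 0;0 0 149 0 0 0;0 0 152 0 0 0;0 0 152 0 0 0"
}}

```text
time: 63.25
position: [0.4285, -0.2893, -0.009]
tool_rot: [-0.16, 0.987, 0.0, -0.0]
ft_force: [-1.2, -0.6, 0.5]
grip_width: 0.0608
grip_force: 0.0
```

Call:
{"api": "move_arm", "payload": {
  "series": "0 0 0 0 0 0;0 0 0 0 0 0;0 0 0 0 0 0;0 0 0 0 0 0;0 0 0 0 0 0;0 0 0 0 0 0;0 0 0 0 0 0;0 0 0 0 0 0",
  "jaw": 0,
  "newtons": 25
}}

```text
time: 63.92
position: [0.4283, -0.2891, -0.0086]
tool_rot: [-0.16, 0.987, 0.0, -0.0]
ft_force: [-0.9, 1.0, 1.4]
grip_width: 0.0194
grip_force: 25.0
```

Call:
{"api": "move_arm", "payload": {
  "series": "0 0 -20 0 0 0;0 0 -50 0 0 0;0 0 -90 0 0 0;0 0 -130 0 0 0;0 0 -170 0 0 0;0 0 -210 0 0 7;0 0 -220 0 0 14;0 0 -220 0 0 21"
}}

```text
time: 64.58
position: [0.4302, -0.291, 0.2154]
tool_rot: [0.025, 1.0, -0.003, 0.003]
ft_force: [-0.5, -0.3, -2.1]
grip_width: 0.0189
grip_force: 25.0
```

```bash
python3 - <<'E'
from h import *
c=robot.camera("scene");tips(c,"pin","ring_end","admix")
o=robot.get_obs();print(o["position"],o["q"],o["grip_width"],o["time"])
y=np.radians(90.9);X=np.array([np.cos(y),np.sin(y),0]);Z=np.array([0,0,-1.]);t=R.from_matrix(np.c_[X,np.cross(Z,X),Z])
f=go((.427,-.085,.20),rot=t)
E
```

```text
pin [([0.4194, -0.2895, 0.2342], 0.84), ([0.2936, -0.3234, 0.0085], 0.55)]
ring_end [([0.5231, -0.294, 0.2309], 0.67), ([0.4243, 0.0141, 0.1716], 0.49), ([0.3054, -0.2908, 0.0181], 0.46)]
admix [([0.4647, -0.4197, -0.0005], 0.74)]
[ 0.4278 -0.2885  0.2105] [-0.8103  0.3842  1.7035  0.      1.056  -2.3398] 0.019265686430452796 64.7833
shift [  9.1 203.3  10.8] | 204 turn [ 0.  -0.1 86.7]
```

Call:
{"api": "move_arm", "payload": {
  "series": "1 15 0 0 0 7;2 35 0 0 0 14;3 55 0 0 0 21;4 75 0 0 0 28;5 95 0 0 0 35;6 115 0 0 0 42;7 135 0 0 0 49;8 150 0 0 0 56"
}}

```text
time: 65.45
position: [0.4259, -0.137, 0.21]
tool_rot: [0.49, 0.872, 0.0, -0.002]
ft_force: [-0.1, 0.2, -1.4]
grip_width: 0.0192
grip_force: 25.0
```

```bash
python3 - <<'E'
from h import *
o=robot.get_obs();print(o["position"])
y=np.radians(90.9);X=np.array([np.cos(y),np.sin(y),0]);Z=np.array([0,0,-1.]);t=R.from_matrix(np.c_[X,np.cross(Z,X),Z])
f=go((.427,-.085,.20),rot=t)
E
```

```text
[ 0.4259 -0.137   0.21  ]
shift [43.8 28.  10.1] | 53 turn [-0.1 -0.2 30.4]
```

Call:
{"api": "move_arm", "payload": {
  "series": "10 7 5 0 0 7;22 14 10 0 0 14;34 22 10 0 0 21;40 26 10 0 0 28;42 27 10 0 0 30;42 27 10 0 0 30;42 27 10 0 0 30;42 27 10 0 0 30"
}}

```text
time: 66.12
position: [0.428, -0.0893, 0.2007]
tool_rot: [0.697, 0.717, -0.0, -0.0]
ft_force: [0.4, -0.0, -2.2]
grip_width: 0.0193
grip_force: 25.0
```

```bash
python3 - <<'E'
from h import *
for n in("scene","top","scene"):
    c=robot.camera(n);tips(c,"pin","ring_end","hole")
o=robot.get_obs();print(o["position"],o["q"],o["time"],o["tool_rot"])
y=np.radians(90.9);X=np.array([np.cos(y),np.sin(y),0]);Z=np.array([0,0,-1.]);t=R.from_matrix(np.c_[X,np.cross(Z,X),Z])
f=go((.427,-.082,.1505),rot=t)
E
```

```text
pin [([0.4263, -0.0787, 0.2217], 0.6), ([0.4674, -0.4197, -0.0032], 0.31)]
ring_end [([0.4337, -0.1833, 0.2146], 0.78), ([0.3533, 0.2097, 0.0018], 0.67), ([0.3073, -0.2889, 0.0169], 0.51)]
hole [([0.4208, 0.015, 0.1708], 0.62)]
pin [([0.2928, -0.3188, 0.0061], 0.67)]
ring_end [([0.3045, -0.2914, 0.0134], 0.62)]
hole [([0.4264, 0.0145, 0.1676], 0.82)]
pin [([0.2916, -0.315, 0.0098], 0.84), ([0.4296, -0.0764, 0.2231], 0.63)]
ring_end [([0.4323, -0.1834, 0.2163], 0.73), ([0.3063, -0.2892, 0.0191], 0.6)]
hole [([0.4236, 0.0147, 0.1706], 0.88), ([0.4345, -0.1821, 0.2144], 0.72)]
[ 0.4282 -0.0892  0.2013] [-0.4619  0.2928  1.8955 -0.      0.9532 -0.4874] 66.7167 [0.698  0.7161 0.     0.    ]
shift [ 7.2 -1.  50.8] | 51 turn [0.  0.  0.6]
```

Call:
{"api": "move_arm", "payload": {
  "series": "5 -1 20 0 0 0;7 -1 40 0 0 0;7 -1 48 0 0 0;7 -1 51 0 0 0;7 -1 51 0 0 0;7 -1 51 0 0 0"
}}

```text
time: 67.22
position: [0.4276, -0.0825, 0.1507]
tool_rot: [0.698, 0.716, 0.0, 0.0]
ft_force: [-0.0, -0.6, -0.9]
grip_width: 0.0192
grip_force: 25.0
```

Call:
{"api": "move_arm", "payload": {
  "series": "5 0 0 0 0 0;10 0 0 0 0 0;15 0 0 0 0 0;19 0 0 0 0 0;22 0 0 0 0 0;22 0 0 0 0 0"
}}

```text
time: 67.72
position: [0.4263, -0.0593, 0.1504]
tool_rot: [0.698, 0.716, 0.0, -0.0]
ft_force: [0.3, -0.7, -1.3]
grip_width: 0.0195
grip_force: 25.0
```

```bash
python3 - <<'E'
from h import *
c=robot.camera("scene");tips(c,"pin");o=robot.get_obs();print(o["position"],o["ft_force"],o["moment"],o["tool_rot"])
E
```

```text
pin [([0.2933, -0.32, 0.0081], 0.77), ([0.4303, -0.0465, 0.1732], 0.69)]
[ 0.4266 -0.06    0.1503] [-0.5485  0.7264 -1.6573] [-0.026  -0.1433  0.0226] [0.6978 0.7163 0.     0.0002]
```

Call:
{"api": "move_arm", "payload": {
  "series": "3 0 0 0 0 0;6 0 0 0 0 0;9 0 0 0 0 0;12 0 0 0 0 0;12 0 0 0 0 0"
}}

```text
time: 68.23
position: [0.4259, -0.0476, 0.1502]
tool_rot: [0.698, 0.716, -0.0, -0.0]
ft_force: [0.4, 0.4, -1.8]
grip_width: 0.0191
grip_force: 25.0
```

Call:
{"api": "move_arm", "payload": {
  "series": "3 0 0 0 0 0;6 0 0 0 0 0;9 0 0 0 0 0;12 0 0 0 0 0;12 0 0 0 0 0"
}}

```text
time: 68.65
position: [0.4256, -0.0356, 0.1502]
tool_rot: [0.698, 0.716, -0.0, -0.0]
ft_force: [0.8, 0.5, -2.4]
grip_width: 0.0193
grip_force: 25.0
```

Sliding freely into the hole. Continue until the shoulder bears.

Call:
{"api": "move_arm", "payload": {
  "series": "3 0 0 0 0 0;6 0 0 0 0 0;9 0 0 0 0 0;12 0 0 0 0 0;15 0 0 0 0 0;15 0 0 0 0 0"
}}

```text
time: 69.15
position: [0.4252, -0.0206, 0.1502]
tool_rot: [0.698, 0.716, -0.0, -0.0]
ft_force: [-0.0, 1.0, -1.0]
grip_width: 0.019
grip_force: 25.0
```

Call:
{"api": "move_arm", "payload": {
  "series": "2 0 0 0 0 0;4 0 0 0 0 0;6 0 0 0 0 0;8 0 0 0 0 0;8 0 0 0 0 0"
}}

```text
time: 69.57
position: [0.4253, -0.0133, 0.1502]
tool_rot: [0.698, 0.716, -0.0, 0.0]
ft_force: [-0.6, -1.5, -2.5]
grip_width: 0.0192
grip_force: 25.0
```

Call:
{"api": "move_arm", "payload": {
  "series": "1 0 0 0 0 0;2 0 0 0 0 0;3 0 0 0 0 0;3 0 0 0 0 0"
}}

```text
time: 69.9
position: [0.4254, -0.0132, 0.1503]
tool_rot: [0.697, 0.717, -0.002, 0.002]
ft_force: [-1.6, -11.8, -3.0]
grip_width: 0.019
grip_force: 25.0
```

Call:
{"api": "move_arm", "payload": {
  "series": "-3 0 0 0 0 0;-3 0 0 0 0 0;-3 0 0 0 0 0;-3 0 0 0 0 0"
}}

```text
time: 70.23
position: [0.4254, -0.0133, 0.1503]
tool_rot: [0.698, 0.716, -0.0, 0.0]
ft_force: [-0.1, -3.3, -2.1]
grip_width: 0.0191
grip_force: 25.0
```

Call:
{"api": "move_arm", "payload": {
  "series": "0 0 0 0 0 0;0 0 0 0 0 0;0 0 0 0 0 0;0 0 0 0 0 0;0 0 -20 0 0 0;0 0 -50 0 0 0;-15 0 -80 0 0 7;-30 0 -100 0 0 14",
  "jaw": 0.45
}}

```text
time: 70.9
position: [0.4266, -0.043, 0.2526]
tool_rot: [0.781, 0.624, 0.001, 0.001]
ft_force: [1.5, -0.5, 0.3]
grip_width: 0.0387
grip_force: 0.0
```

```bash
python3 - <<'E'
from h import *
for n in("scene","top","scene","top"):
    c=robot.camera(n);tips(c,"pin","ring_end")
o=robot.get_obs();print(o["position"],o["q"],o["time"],o["grip_width"])
y=np.radians(.9);X=np.array([np.cos(y),np.sin(y),0]);Z=np.array([0,0,-1.]);t=R.from_matrix(np.c_[X,np.cross(Z,X),Z])
f=go((.427,-.108,.23),rot=t)
E
```

```text
pin [([0.4289, -0.0029, 0.1706], 0.87), ([0.2924, -0.319, 0.0096], 0.85)]
ring_end [([0.4309, -0.1081, 0.1551], 0.75), ([0.3017, -0.2907, 0.0189], 0.59), ([0.424, 0.0137, 0.1711], 0.22)]
pin []
ring_end [([0.3032, -0.2926, 0.0166], 0.57)]
pin [([0.4276, -0.0037, 0.1673], 0.9), ([0.2943, -0.3167, 0.008], 0.88)]
ring_end [([0.4312, -0.1087, 0.1586], 0.69), ([0.3035, -0.2898, 0.0177], 0.63)]
pin [([0.291, -0.3186, 0.0082], 0.58)]
ring_end []
[ 0.4256 -0.0427  0.2496] [-0.3626  0.2069  1.8505  0.0001  1.0859 -0.1445] 71.5 0.038989552737282225
shift [-63.4  15.5  19.5] | 68 turn [-0.1  0.  76.6]
```

Call:
{"api": "move_arm", "payload": {
  "series": "-8 2 0 0 0 7;-16 4 0 0 0 14;-24 6 0 0 0 21;-32 8 0 0 0 28;-40 10 0 0 0 35;-48 12 0 0 0 42;-56 14 0 0 0 49;-63 16 0 0 0 56"
}}

```text
time: 72.17
position: [0.4279, -0.1084, 0.2499]
tool_rot: [0.983, 0.183, -0.0, -0.0]
ft_force: [-0.2, -0.4, -0.6]
grip_width: 0.0392
grip_force: 0.0
```

Call:
{"api": "move_arm", "payload": {
  "series": "0 0 0 0 0 7;0 0 0 0 0 14;0 0 0 0 0 20;0 0 0 0 0 20;0 0 0 0 0 20;0 0 0 0 0 20"
}}

```text
time: 72.67
position: [0.4279, -0.108, 0.2501]
tool_rot: [1.0, 0.014, -0.0, -0.0]
ft_force: [-0.0, 0.2, 0.0]
grip_width: 0.0387
grip_force: 0.0
```

```bash
python3 - <<'E'
from h import *
for n in("scene","top"):
    c=robot.camera(n);tips(c,"pin","ring_end")
o=robot.get_obs();print(o["position"],o["q"],o["time"],o["grip_width"])
y=np.radians(.9);X=np.array([np.cos(y),np.sin(y),0]);Z=np.array([0,0,-1.]);t=R.from_matrix(np.c_[X,np.cross(Z,X),Z])
f=go((.428,-.1085,.137),rot=t)
E
```

```text
pin [([0.4277, -0.0028, 0.1706], 0.88), ([0.2924, -0.3178, 0.01], 0.8)]
ring_end [([0.4293, -0.1068, 0.1603], 0.88), ([0.303, -0.2886, 0.016], 0.62)]
pin [([0.2955, -0.3215, 0.0069], 0.48), ([0.4255, 0.0018, 0.1666], 0.47)]
ring_end [([0.3048, -0.2918, 0.0148], 0.67), ([0.5901, -0.3018, 0.0469], 0.49)]
[ 0.4279 -0.1081  0.2502] [-0.5016  0.2255  1.8217  0.      1.0944  1.0431] 72.9667 0.03930792184699255
shift [  0.    0.4 113.2] | 113 turn [-0.   0.   0.6]
```

Call:
{"api": "move_arm", "payload": {
  "series": "0 0 40 0 0 0;0 0 75 0 0 0;0 0 100 0 0 0;0 0 110 0 0 0;0 0 113 0 0 0;0 0 113 0 0 0;0 0 113 0 0 0"
}}

```text
time: 73.55
position: [0.4286, -0.1085, 0.1378]
tool_rot: [1.0, 0.013, 0.001, 0.0]
ft_force: [-0.3, -0.9, 0.7]
grip_width: 0.039
grip_force: 0.0
```

Call:
{"api": "move_arm", "payload": {
  "series": "0 0 0 0 0 0;0 0 0 0 0 0;0 0 0 0 0 0;0 0 0 0 0 0;0 0 0 0 0 0;0 0 0 0 0 0;0 0 0 0 0 0",
  "jaw": 0,
  "newtons": 4
}}

```text
time: 74.13
position: [0.4281, -0.1082, 0.1374]
tool_rot: [1.0, 0.013, 0.0, 0.0]
ft_force: [0.3, 0.4, 0.8]
grip_width: 0.0095
grip_force: 3.9
```

```bash
python3 - <<'E'
from h import *
for n in("scene","scene"):
    c=robot.camera(n);tips(c,"pin","ring_end")
o=robot.get_obs();print(o["position"],o["ft_force"],o["time"],o["grip_width"],o["grip_force"])
E
```

```text
pin [([0.428, -0.0046, 0.1691], 0.91), ([0.2919, -0.3204, 0.0093], 0.69)]
ring_end [([0.3019, -0.2897, 0.0191], 0.74), ([0.4301, -0.1108, 0.1603], 0.63)]
pin [([0.2909, -0.3198, 0.0063], 0.72), ([0.4278, -0.0032, 0.1718], 0.69)]
ring_end [([0.4305, -0.1074, 0.1561], 0.58), ([0.3042, -0.2892, 0.016], 0.48)]
[ 0.428  -0.1081  0.1372] [ 0.185  -0.163   1.6851] 74.4333 0.009201002850523039 3.9007134223356843
```

Call:
{"api": "move_arm", "payload": {
  "series": "0 0 -10 0 0 0;0 0 -21 0 0 0;0 -3 -30 0 0 0;0 -6 -39 0 0 0;0 -10 -47 0 0 0;0 -15 -55 0 0 0;0 -21 -62 0 0 0;0 -28 -68 0 0 0"
}}

```text
time: 75.1
position: [0.4278, -0.08, 0.2064]
tool_rot: [1.0, 0.013, 0.001, 0.001]
ft_force: [1.4, -1.7, 0.4]
grip_width: 0.0091
grip_force: 4.0
```

```bash
python3 - <<'E'
from h import *
for n in("scene","scene"):
    c=robot.camera(n);tips(c,"pin","ring_end")
o=robot.get_obs();print(o["position"],o["ft_force"],o["time"],o["grip_width"],o["grip_force"])
E
```

```text
pin [([0.4263, -0.0021, 0.1742], 0.92), ([0.293, -0.3195, 0.0077], 0.69)]
ring_end [([0.4291, -0.0824, 0.2248], 0.54), ([0.3055, -0.2888, 0.0182], 0.48)]
pin [([0.4277, 0.0, 0.1696], 0.84), ([0.2932, -0.3206, 0.0084], 0.84)]
ring_end [([0.3016, -0.2891, 0.0183], 0.75), ([0.4296, -0.0841, 0.2212], 0.66)]
[ 0.4272 -0.0802  0.2051] [ 0.4343 -2.9521  2.367 ] 75.4 0.009293626841909326 4.041642710217275
```

Ring follows, pin stays home. Continue past dead centre.

Call:
{"api": "move_arm", "payload": {
  "series": "0 -7 -5 0 0 0;0 -15 -10 0 0 0;0 -23 -13 0 0 0;0 -32 -15 0 0 0;0 -42 -16 0 0 0;0 -51 -16 0 0 0;0 -60 -14 0 0 0;0 -70 -12 0 0 0"
}}

```text
time: 76.07
position: [0.4247, -0.0087, 0.2168]
tool_rot: [1.0, 0.013, -0.001, -0.0]
ft_force: [-0.8, 0.3, -1.7]
grip_width: 0.0079
grip_force: 4.0
```

```bash
python3 - <<'E'
from h import *
for n in("scene","scene"):
    c=robot.camera(n);tips(c,"pin","ring_end")
o=robot.get_obs();print(o["position"],o["ft_force"],o["time"],o["grip_width"],o["grip_force"])
E
```

```text
pin [([0.4285, -0.0036, 0.1682], 0.91), ([0.2934, -0.3173, 0.0082], 0.6)]
ring_end [([0.3053, -0.288, 0.0178], 0.58), ([0.4243, -0.0109, 0.2357], 0.54)]
pin [([0.4263, -0.0002, 0.1715], 0.93)]
ring_end [([0.4261, -0.0118, 0.236], 0.77), ([0.3052, -0.2907, 0.0191], 0.65)]
[ 0.4253 -0.0101  0.2171] [-0.4415  1.5549  0.9773] 76.3667 0.008219564740902172 4.0041907131671906
```

Call:
{"api": "move_arm", "payload": {
  "series": "0 0 0 0 0 0;0 0 0 0 0 0;0 0 0 0 0 0;0 0 0 0 0 0;0 0 -15 0 0 0;0 0 -40 0 0 0;0 0 -70 0 0 0;0 0 -90 0 0 0",
  "jaw": 0.35
}}

```text
time: 77.03
position: [0.4262, -0.0107, 0.3094]
tool_rot: [1.0, 0.013, 0.001, 0.001]
ft_force: [0.5, -0.3, -0.4]
grip_width: 0.0304
grip_force: 0.0
```

```bash
python3 - <<'E'
from h import *
for n in("scene","top","scene"):
    c=robot.camera(n);tips(c,"pin","ring_end","frame_bar")
o=robot.get_obs();print(o["position"],o["ft_force"],o["time"])
E
```

```text
pin [([0.4312, 0.0014, 0.1692], 0.85), ([0.2929, -0.3192, 0.0078], 0.76)]
ring_end [([0.426, 0.0403, 0.1777], 0.8), ([0.3049, -0.2893, 0.0161], 0.57)]
frame_bar [([0.5925, -0.3014, 0.0002], 0.74), ([0.466, 0.0145, 0.1506], 0.63)]
pin []
ring_end [([0.3057, -0.2917, 0.018], 0.71)]
frame_bar []
pin [([0.2914, -0.3207, 0.0067], 0.57), ([0.4643, -0.419, -0.0054], 0.43), ([0.5465, 0.0142, 0.0765], 0.4)]
ring_end [([0.4276, 0.0373, 0.1758], 0.83), ([0.305, -0.2917, 0.0212], 0.55)]
frame_bar [([0.4685, 0.0146, 0.1504], 0.77)]
[ 0.4252 -0.0101  0.3066] [-1.1207 -0.8739  0.4132] 77.6333
```

The ring end reads (0.427, 0.039, 0.177), i.e. shut around the post. Now the lever.

```bash
python3 - <<'E'
from h import *
y=np.radians(7);X=np.array([np.cos(y),np.sin(y),0]);Z=np.array([0,0,-1.]);t=R.from_matrix(np.c_[X,np.cross(Z,X),Z])
f=go((.561,-.302,.22),rot=t)
E
```

```text
shift [128.5 295.3  86.3] | 333 turn [-0.   0.1 -5.5]
```

Call:
{"api": "move_arm", "payload": {
  "series": "15 35 0 0 0 -1;30 70 0 0 0 -2;46 105 0 0 0 -3;62 140 0 0 0 -4;76 175 10 0 0 -5;90 210 20 0 0 -5.5;105 245 40 0 0 -5.5;120 280 50 0 0 -5.5",
  "jaw": 0.7
}}

```text
time: 78.3
position: [0.5522, -0.288, 0.255]
tool_rot: [0.998, 0.061, -0.001, -0.001]
ft_force: [0.9, 0.1, -0.4]
grip_width: 0.0606
grip_force: 0.0
```

Call:
{"api": "move_arm", "payload": {
  "series": "8 15 30 0 0 0;8 15 36 0 0 0;8 15 36 0 0 0;8 15 36 0 0 0;8 15 36 0 0 0;8 15 36 0 0 0"
}}

```text
time: 78.8
position: [0.5628, -0.3001, 0.2233]
tool_rot: [0.998, 0.061, 0.001, 0.001]
ft_force: [-0.5, 1.0, -0.0]
grip_width: 0.0611
grip_force: 0.0
```

```bash
python3 - <<'E'
from h import *
for n in("scene","top"):
    c=robot.camera(n);tips(c,"collar_mid","pivot","ring_end")
o=robot.get_obs();print(o["position"],o["q"],o["time"],o["grip_width"])
y=np.radians(7);X=np.array([np.cos(y),np.sin(y),0]);Z=np.array([0,0,-1.]);t=R.from_matrix(np.c_[X,np.cross(Z,X),Z])
f=go((.561,-.302,.08),rot=t)
E
```

```text
collar_mid [([0.5591, -0.2993, 0.1071], 0.68), ([0.5877, -0.2991, 0.0522], 0.57), ([0.5444, 0.0146, -0.0006], 0.45)]
pivot [([0.5884, -0.2995, 0.0507], 0.73)]
ring_end [([0.3048, -0.2912, 0.0173], 0.66), ([0.4267, 0.0397, 0.1732], 0.65)]
collar_mid []
pivot [([0.5913, -0.2977, 0.0492], 0.92)]
ring_end []
[ 0.5624 -0.3008  0.2216] [-0.6662  0.5349  1.3887  0.      1.2175  0.783 ] 79.2 0.06086259279298753
shift [ -1.6   0.9 141.6] | 142 turn [ 0. -0. -0.]
```

Call:
{"api": "move_arm", "payload": {
  "series": "-1 1 40 0 0 0;-1 1 80 0 0 0;-1 1 110 0 0 0;-1 1 130 0 0 0;-1 1 140 0 0 0;-1 1 142 0 0 0;-1 1 142 0 0 0"
}}

```text
time: 79.78
position: [0.5617, -0.3023, 0.0791]
tool_rot: [0.998, 0.061, -0.0, -0.0]
ft_force: [0.3, -0.2, 0.5]
grip_width: 0.0611
grip_force: 0.0
```

Call:
{"api": "move_arm", "payload": {
  "series": "0 0 0 0 0 0;0 0 0 0 0 0;0 0 0 0 0 0;0 0 0 0 0 0;0 0 0 0 0 0;0 0 0 0 0 0;0 0 0 0 0 0",
  "jaw": 0,
  "newtons": 35
}}

```text
time: 80.37
position: [0.5615, -0.3014, 0.0798]
tool_rot: [0.998, 0.06, 0.0, -0.001]
ft_force: [0.1, 2.0, 2.8]
grip_width: 0.0274
grip_force: 35.0
```

Call:
{"api": "move_arm", "payload": {
  "series": "-1 0 -3 0 0 0;-3 0 -6 0 0 0;-4 0 -9 0 0 0;-6 0 -12 0 0 0;-6 0 -13 0 0 0;-6 0 -13 0 0 0"
}}

```text
time: 80.87
position: [0.5556, -0.3021, 0.092]
tool_rot: [0.998, 0.061, 0.0, -0.001]
ft_force: [3.8, 2.7, -6.7]
grip_width: 0.0269
grip_force: 35.0
```

```bash
python3 - <<'E'
from h import *
for n in("scene","scene"):
    c=robot.camera(n);tips(c,"collar_mid")
o=robot.get_obs();print(o["position"],o["ft_force"],o["time"],o["grip_width"])
E
```

```text
collar_mid [([0.5519, -0.3026, 0.1201], 0.58)]
collar_mid [([0.5523, -0.3, 0.1196], 0.62)]
[ 0.5557 -0.3021  0.0917] [ 4.8632  3.1513 -5.7855] 81.0667 0.027041881593642143
```

Call:
{"api": "move_arm", "payload": {
  "series": "5 0 -2 0 0 0;11 0 -4 0 0 0;16 0 -6 0 0 0;22 0 -7 0 0 0;28 0 -8 0 0 0;33 0 -8 0 0 0;33 0 -8 0 0 0"
}}

```text
time: 81.65
position: [0.5885, -0.2981, 0.0999]
tool_rot: [0.998, 0.061, -0.001, -0.001]
ft_force: [-2.2, 1.9, -7.4]
grip_width: 0.0271
grip_force: 35.0
```

Call:
{"api": "move_arm", "payload": {
  "series": "6 0 0 0 0 0;11 0 1 0 0 0;17 0 2 0 0 0;22 0 3 0 0 0;28 0 5 0 0 0;33 0 7 0 0 0;34 0 8 0 0 0;34 0 8 0 0 0"
}}

```text
time: 82.32
position: [0.621, -0.2941, 0.0919]
tool_rot: [0.998, 0.061, -0.002, -0.001]
ft_force: [-5.3, 2.3, -4.9]
grip_width: 0.0271
grip_force: 35.0
```

```bash
python3 - <<'E'
from h import *
for n in("scene","scene"):
    c=robot.camera(n);tips(c,"collar_mid")
o=robot.get_obs();print(o["position"],o["ft_force"],o["time"],o["grip_width"])
E
```

```text
collar_mid []
collar_mid []
[ 0.621  -0.2941  0.0922] [-4.8418  2.4627 -5.4981] 82.5167 0.02731497439789207
```

Call:
{"api": "move_arm", "payload": {
  "series": "1 0 0 0 0 0;2 0 1 0 0 0;2 0 1 0 0 0;1 0 4 0 0 0;-1 0 7 0 0 0;-3 0 10 0 0 0;-4 0 13 0 0 0;-4 0 13 0 0 0"
}}

```text
time: 83.18
position: [0.6204, -0.2944, 0.0832]
tool_rot: [0.998, 0.06, 0.003, 0.0]
ft_force: [-3.2, 6.3, 7.8]
grip_width: 0.0274
grip_force: 35.0
```

```bash
python3 - <<'E'
from h import *
o=robot.get_obs();print(o["position"],o["ft_force"],o["time"],o["grip_width"])
for n in("scene","top"):
    c=robot.camera(n);tips(c,"collar_mid")
E
```

```text
[ 0.6204 -0.2944  0.0832] [-3.2396  6.3399  7.7797] 83.1833 0.02744353956657398
collar_mid []
collar_mid []
```

Call:
{"api": "move_arm", "payload": {
  "series": "0 0 0 0 0 0;0 0 0 0 0 0;0 0 0 0 0 0;0 0 0 0 0 0;0 0 0 0 0 0;0 0 -30 0 0 0;0 0 -70 0 0 0;0 0 -110 0 0 0",
  "jaw": 0.7
}}

```text
time: 84.05
position: [0.6175, -0.2951, 0.1889]
tool_rot: [0.998, 0.06, -0.001, -0.001]
ft_force: [-0.0, -0.5, 1.1]
grip_width: 0.0603
grip_force: 0.0
```

Call:
{"api": "move_arm", "payload": {
  "series": "-40 0 -20 0 0 0;-80 0 -40 0 0 0;-120 -30 -40 0 0 0;-160 -60 -40 0 0 0;-180 -90 -40 0 0 0;-180 -90 -40 0 0 0"
}}

```text
time: 84.55
position: [0.4231, -0.2234, 0.2289]
tool_rot: [0.998, 0.06, -0.002, -0.002]
ft_force: [0.0, 0.1, -0.2]
grip_width: 0.0609
grip_force: 0.0
```

```bash
python3 - <<'E'
from h import *
for n in("scene","top","scene","top"):
    c=robot.camera(n);tips(c,"collar_mid","pivot");save(c,"end_%s.png"%n)
    print(proj(c,[[.615,-.295,.106],[.621,-.294,.119]]))
o=robot.get_obs();print(o["position"],o["time"])
a=cv2.imread("pics/end_top.png")[170:290,250:470];b=cv2.imread("pics/end_scene.png")[170:440,170:500]
a=cv2.resize(a,(770,420),interpolation=cv2.INTER_CUBIC)
cv2.imwrite("pics/endA.png",a[:, :]);b=cv2.resize(b,(400,327));cc=cv2.imread("pics/end_scene.png")[335:435,190:300];cc=cv2.resize(cc,(360,327),interpolation=cv2.INTER_CUBIC)
tp=cv2.imread("pics/end_top.png")[175:235,385:465];tp=cv2.resize(tp,(360,270),interpolation=cv2.INTER_CUBIC)
ps=cv2.imread("pics/end_scene.png")[170:250,260:380];ps=cv2.resize(ps,(400,270),interpolation=cv2.INTER_CUBIC)
cv2.imwrite("pics/endC.png",np.vstack([np.hstack([b,cc]),np.hstack([ps,tp])]))
E
```

```text
collar_mid [([0.6133, -0.2929, 0.1055], 0.64)]
pivot [([0.5892, -0.2972, 0.0526], 0.85)]
[[251.0103 380.4277]
 [252.7663 380.4624]]
collar_mid [([0.4651, -0.4159, 0.0025], 0.63), ([0.6136, -0.2922, 0.1024], 0.54)]
pivot [([0.5913, -0.297, 0.0498], 0.63), ([0.4657, -0.4141, 0.0006], 0.42)]
[[427.4254 196.7381]
 [428.035  193.4255]]
collar_mid [([0.6154, -0.2955, 0.107], 0.72)]
pivot [([0.5882, -0.2994, 0.0531], 0.58)]
[[251.0103 380.4277]
 [252.7663 380.4624]]
collar_mid [([0.6144, -0.2964, 0.1014], 0.42)]
pivot [([0.5928, -0.3022, 0.0492], 0.75), ([0.4626, 0.0145, 0.1527], 0.56)]
[[427.4254 196.7381]
 [428.035  193.4255]]
[ 0.4288 -0.228   0.229 ] 85.15
```

View pics/endC.png

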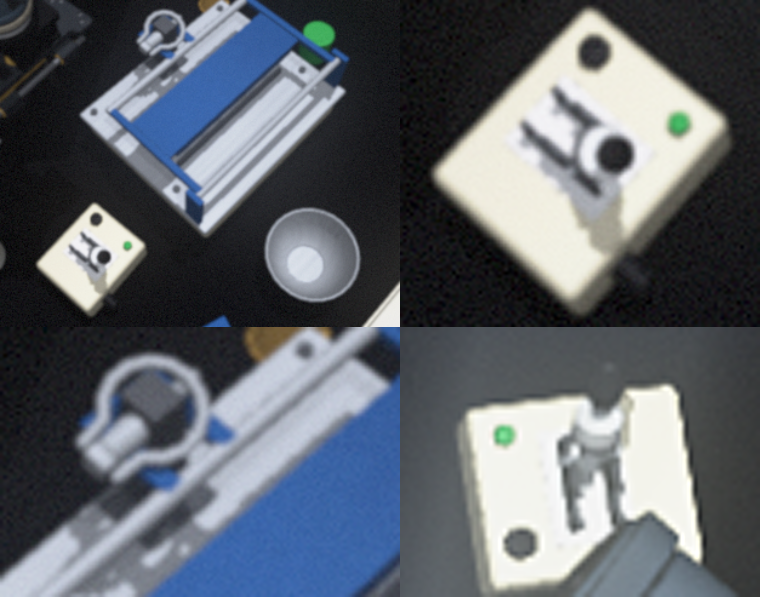

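The last picture shows the ring shut around the post, the frame down, and the lever over with its collar seated (r ≈ 60 mm). Handing in.

```bash
python3 - <<'E'
from rig import robot
print(robot.hand_in())
E
```

```text
the job is handed in; nothing more can be done
None
```

The job is handed in and, by my last pictures and readings, complete, though no verdict came back: two white moulds stand side by side at the rail, the frame is down, the pin is home with its ring shut, and the lever is over with the collar dropped. One mould was found out of its place after the first lowering, so I raised the frame, reset the mould and lowered it again.

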